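Scan the label in an embossing machine's battery bay

ROBOT

A 7-joint arm with a two-finger parallel gripper is mounted at the origin on the work surface. World frame = base frame: x ahead of the robot, y to its left, z up, the work surface at z = 0. Lengths are in m, angles in rad, forces in N, time in s.
With the tool pointing down it reaches from about 0.425 to 0.925 m from the base axis. Payload 6.8 kg.
Tool frame: the origin (TCP) lies between the finger pads; the fingertips stand finger_overhang ahead of it and the grasp point (between the pads) lies 6 mm ahead of it (finger_overhang is the distance from the TCP to the fingertips, in m); z points along the fingers, y is the line along which they close (so a half turn about z gives the same grasp; the last joint's range is limited). The gripper opens to 85 mm and grips with 20 to 120 N. Pads are 22 mm wide; open, the fingers measure 114 mm over their backs; the gripper's body (76 mm by 85 mm) begins 54 mm behind the grasp point. The pads swing forward as they close: fully open they stand 13 mm farther back than shut.
Start: joints at [1.209, 0.477, 0.022, 1.555, -0.011, 1.109, -0.083], TCP at [0.169, -0.653, 0.256] pointing down, gripper open.
Joint ranges: [-2.96, 2.96], [-0.34, 2.1], [-1.41, 1.46], [0.24, 2.44], [-1.37, 4.51], [0.17, 1.92], [-2.96, 2.96]. Speed limits (rad/s): [2.39, 2.39, 3.14, 3.14, 3.14, 3.14, 3.14].

INTERFACE

Orientations are given as a unit quaternion [w, x, y, z].
In Python, from station import * gives the robot as it stands.
- The arm moves only by the tool drive_tool, never from a script. Its argument "increments" is a list of rows, each an object of numbers: "claw": the finger opening in m, from 0 to 0.0854; "dx", "dy", "dz": the shift along the tool's x, y, z in m; "wx", "wy", "wz": the turn, a rotation vector about the tool's x, y, z in degrees. A call has 1 to 20 rows; each row shifts and turns the commanded pose from where the row before left it, along the tool's axes as they then stand; what a row does not reach is not made up. A row lasts 1/8 s, in which the tool goes at most 62.5 mm and 10.7 degrees, less where a joint would pass 70% of its speed; a pose out of reach is approached as far as the arm can. A call with a gripper value outside its range is refused whole. The fingers move at their own pace and stop on an object; "newtons" is the grip in N (left out, the last holds). Time passes only in rows, so rows that do not move let the fingers close. It gives the time, the measured TCP pose, the force, the opening and the grip force at its end, in the units of the state.
- get_obs(): the state, without advancing time (a new reading comes with each control period).
- read_camera(name): name is "scene" or "top" or "wrist"; returns (picture, depth): 420x560x3 uint8, red, green, blue; 420x560 float32, m along the optical axis (not along the pixel's ray), 0 where there is no reading.
- calibration(name): a dict with "intrinsics" (3x3 intrinsics, pixels), "R" (3x3) and "t" (3): a world point X has camera coordinates R X + t; the wrist camera has in their place "mount" (4x4, takes a point from camera to tool coordinates, whose origin is the TCP and whose axes are the flange's). Camera axes: x right, y down, z forward; pixel columns grow to the right and rows downward; lengths in m; the calibration is good to about 2 mm. A picture is of the moment at which its call begins: read the wrist's pose just before it. calibration takes no time and is no camera call.
- hand_in(): hands the job in; it is judged then, once.
The state is a dict: "t": time; "q": joint angles; "joint_vel": joint speeds; "joint_torque": joint torques, N m; "eef_pos": TCP position; "tool_rot": TCP orientation; "contact_force": force on the tool from outside, world axes, zero at the start; "torque": the same for the moment, N m; "gripper_width": opening from 0.0 (shut) to 1.0 (fully open); "grasp_force": force on a finger pad.
Only numpy, scipy, OpenCV 4.12 (cv2) and the standard library are available. Lean on these libraries where they do the work, as an engineer would, in place of code of your own. Each camera call takes 0.05 s, during which the arm holds its last target. There are 200 camera calls.

TASK

Log the embossing machine in the stock list: squeeze the two snap tabs of its battery-bay cover towards each other, lift the cover off and lay it gently on the table, tabs up. Then take the wand scanner from its stand, hold its nose about 5 cm from the barcode label in the bay, pointing squarely at the label's middle, and keep it still for 2 seconds without touching the machine with it. Stand the scanner nose-down in its stand again, let go, and leave the other things on the table alone.

Things in the scene. Friction and masses are not known exactly. Their poses are not given: they have to be found in the camera images.
- machine: Black wedge-shaped embossing machine, fixed, 220 mm wide (y), x from -97 to +134 mm. Origin: on the table under its middle; +x to its high back, +y to its left, where a crank juts out to y = 163 mm at x = 85 mm. Deck slopes up 30 deg from the front edge (35 mm high) to the back (143 mm); roller housing at the back 158 mm high. Bay opening 89 x 60 mm, 18 mm deep, mid-deck, covered at the start.
- label: White barcode label, 30 x 50 mm, flat on the bay floor, seen only once the cover is off. Origin: its middle. Own x: up the slope; y: the machine's left; z: straight out of the bay at right angles to the deck (leans 30 deg from vertical towards the machine's front). The deck's surface is at z = 18 mm.
- cover_grip (a point): Point midway between the cover's two upright grey snap tabs, 22 mm out from the plate's outer face. Axes as the label's: x up the slope, y from right tab to left tab, z out of the deck. Tabs: 30 mm wide (x), 4 mm thick, reaching 9 mm beyond this point; outer faces 54 mm apart. Squeeze them together along y and, while squeezed, lift along z; 20 mm clears the bay.
- tab_left (a joint): Inward travel of the left (+y) snap tab: 0 at rest, 0.007 m at its stop. Spring: 1.6 N to start moving, 4.4 N at the stop. Its hook is free of the deck beyond 0.005 m.
- tab_right (a joint): The same for the right (-y) snap tab.
- scanner_grip (a point): Wand scanner, 154 mm long, about 130 g, standing nose-down and loose in the stand. Point: in its grip, a black box 30 mm (own y) x 42 mm (own x) x 88 mm (own z); 126 mm from the nose end, 26 mm below the grip's top, on the axis. Own z runs from the nose to the grip's end: the beam leaves the nose along -z. The nose is a round head, 38 mm in diameter, 45 mm long, with a flat end.
- scanner_nose (a point): Middle of the scanner's nose end (the window), 126 mm from scanner_grip along the scanner's -z. Axes as the scanner's.
- scan_spot (a point): The point on the beam 50 mm in front of the scanner's nose, 176 mm from scanner_grip along -z: where it reads best.
- scanner: The scanner; origin at the nose end, same axes.
- cover: Loose dark grey bay cover, plate 100 (x) x 86 (y) x 3 mm, about 105 g with tabs, lying on the deck. Origin: middle of the plate's underside, 25 mm below cover_grip along z, same axes. Hooks on the tabs catch under the deck. Ribs reach 12 mm below the plate: lying on the table, tabs up, cover_grip is 37 mm high.
- stand: Grey round desk stand of the scanner, fixed. Origin: centre of its underside. 92 mm wide at the foot, 48 mm high; an open cup of 52 mm inner diameter, inner floor 10 mm above the table. A ready scanner stands upright in it, its nose end on the cup's floor.
- ink_tray: Bystander: black tray of four ink pads, 115 x 85 x 24 mm, loose. Origin: centre of its underside.
- jar: Bystander: glass jar with black cap, 52 mm wide, 62 mm high, loose. Origin: centre of its underside.
- can: Bystander: drinks can, 66 mm wide, 115 mm high, loose. Origin: centre of its underside.

How it is judged:
By the outcome, as a careful person would: the job done as asked, in the order asked, and still so for the second after the job is handed in, with the robot touching nothing.
It also fails if it takes over 72 s, if anything falls off the work surface, if the arm or the gripper's body presses on something with over 40 N, if the wrist force passes 120 N, or if a joint passes its speed limit or range.

## Working session

There is one attempt and no reset: what is moved stays moved. The work goes in short steps, Python scripts to look and compute and a tool call to move; the robot and the scene stay as the last step left them, time stands still between calls to the robot, and variables do not carry over. Pictures are saved under pics/ and viewed, at most 13 in all, crops included, and the job is handed in when it is done.

Besides the shell and the picture viewer there is one more tool, called after "Call:" as a command line: name --argument value ..., lists and objects as JSON in quotes. drive_tool: Moves the arm, as the interface text tells. Its arguments: {"type":"object","properties":{"increments":{"type":"array","items":{"type":"object","properties":{"claw":{"type":"number"},"dx":{"type":"number"},"dy":{"type":"number"},"dz":{"type":"number"},"wx":{"type":"number"},"wy":{"type":"number"},"wz":{"type":"number"}}}},"newtons":{"type":"number"}},"required":["increments"]}

```bash
ls; mkdir -p pics
python3 - <<'E'
from station import *
import cv2,numpy as np
o=get_obs();print({k:np.round(v,4) for k,v in o.items()})
for n in["top","scene"]:
    p,d=read_camera(n);cv2.imwrite(f"pics/{n}0.png",p[:,:,::-1]);np.save(f"pics/{n}0.npy",d)
    c=calibration(n);print(n,c)
print(calibration("wrist"))
E
```

```text
pics
{'t': np.float64(0.0), 'q': array([ 1.2089,  0.4778,  0.0223,  1.5564, -0.0115,  1.1093, -0.0831]), 'joint_vel': array([ 0.0017,  0.    , -0.0002,  0.0003, -0.0012, -0.0008,  0.001 ]), 'joint_torque': array([-2.00000e-04, -5.96451e+01,  1.60760e+00, -2.81203e+01,
        1.24000e-02,  9.40000e-03, -0.00000e+00]), 'eef_pos': array([ 0.1693, -0.6529,  0.2553]), 'tool_rot': array([-9.000e-04,  9.920e-01,  1.266e-01, -2.000e-04]), 'contact_force': array([-1.0081,  1.103 ,  0.1408]), 'torque': array([0.018 , 0.041 , 0.0239]), 'grasp_force': np.float64(0.0), 'gripper_width': np.float64(0.9995)}
top {'intrinsics': array([[418.19804974,   0.        , 282.4740047 ],
       [  0.        , 418.19804974, 215.21815096],
       [  0.        ,   0.        ,   1.        ]]), 'R': array([[-0.00852151, -0.99912425, -0.04096471],
       [-0.98596302,  0.01522635, -0.16626811],
       [ 0.16674625,  0.03897284, -0.98522932]]), 't': array([0.02772198, 0.5627165 , 0.88881518])}
scene {'intrinsics': array([[463.79475731,   0.        , 284.35632216],
       [  0.        , 463.79475731, 219.20715951],
       [  0.        ,   0.        ,   1.        ]]), 'R': array([[ 0.47009376,  0.88254065,  0.01156951],
       [ 0.73133701, -0.38214826, -0.56489724],
       [-0.49412351,  0.27401588, -0.82508015]]), 't': array([-0.28293019, -0.35901218,  1.46653512])}
{'intrinsics': array([[329.80804741,   0.        , 279.05716721],
       [  0.        , 329.80804741, 203.75981867],
       [  0.        ,   0.        ,   1.        ]]), 'mount': array([[ 4.66136457e-04, -9.45412133e-01, -3.25876789e-01,
         8.48429448e-02],
       [ 9.99999794e-01,  5.84248910e-04, -2.64577441e-04,
        -3.04506960e-04],
       [ 4.40527882e-04, -3.25876599e-01,  9.45412211e-01,
        -1.17143002e-01],
       [ 0.00000000e+00,  0.00000000e+00,  0.00000000e+00,
         1.00000000e+00]])}
```

View pics/top0.png

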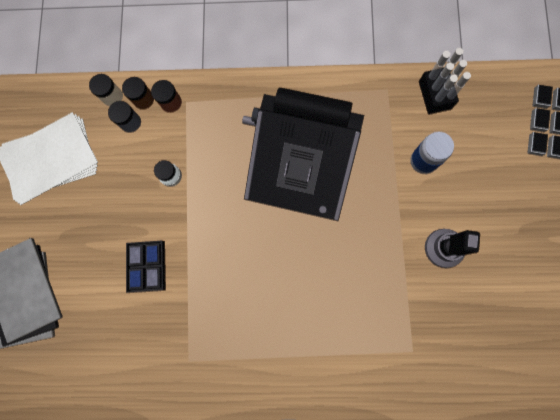

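View pics/scene0.png

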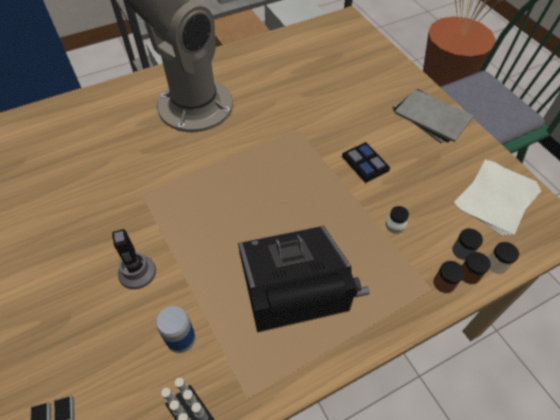

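Run:
```python
import station
print([x for x in dir(station) if x[0]!='_'])
print(getattr(station,'finger_overhang',None))
```

```text
['PlanningError', 'calibration', 'finger_overhang', 'get_obs', 'hand_in', 'read_camera']
0.025
```

```bash
cat > h.py <<'E'
from station import *
import cv2,numpy as np
from scipy.spatial.transform import Rotation as Ro
def cloud(d,c):
    K=c["intrinsics"];v,u=np.mgrid[:d.shape[0],:d.shape[1]]
    P=np.dstack([(u-K[0,2])/K[0,0]*d,(v-K[1,2])/K[1,1]*d,d])
    return P
def world(name,d):
    c=calibration(name);P=cloud(d,c)
    W=(P-c["t"])@c["R"]; W[d==0]=np.nan; return W
def tcp(o=None):
    o=o or get_obs();w=o["tool_rot"];return Ro.from_quat(np.r_[w[1:],w[0]]),np.array(o["eef_pos"])
def wrist(d):
    R,p=tcp();M=calibration("wrist")["mount"];P=cloud(d,calibration("wrist"))
    W=(P@M[:3,:3].T+M[:3,3])@R.as_matrix().T+p; W[d==0]=np.nan; return W
E
python3 - <<'E'
from h import *
np.set_printoptions(precision=4,suppress=True)
W={}
for n in["top","scene"]:
    W[n]=world(n,np.load(f"pics/{n}0.npy"))
T=W["top"]
for a,uv in dict(table=(230,300),cover=(285,185),tabmid=(299,168),tabL=(286,172),tabR=(311,172),scan=(470,241),can=(436,143),jar=(165,168),tray=(145,266)).items():print(a,T[uv[1],uv[0]])
S=W["scene"]
for n,Wc in W.items():
    P=Wc.reshape(-1,3)
    def box(c,r,z0,z1):
        return P[(np.hypot(P[:,0]-c[0],P[:,1]-c[1])<r)&(P[:,2]>z0)&(P[:,2]<z1)]
    print(n)
    c=T[143,436][:2]
    for nm,uv,r,z0,z1 in [("scan",(470,241),.09,.06,.3),("can",(436,143),.06,.1,.13)]:
        B=box(T[uv[1],uv[0]][:2],r,z0,z1)
        print(nm,len(B),B.min(0) if len(B) else'',B.max(0)if len(B) else '')
    # machine deck
    B=box(T[185,285][:2],.16,.02,.2)
    # RANSAC-ish: iterative plane for deck
    cc=B
    pts=B[(B[:,2]>.04)&(B[:,2]<.13)]
    best=None;rng=np.random.default_rng(0)
    for _ in range(500):
        s=pts[rng.choice(len(pts),3,0)];nn=np.cross(s[1]-s[0],s[2]-s[0]);l=np.linalg.norm(nn)
        if l<1e-6: continue
        nn/=l;m=np.abs((pts-s[0])@nn)<.0025
        if abs(nn[2])<.75 or abs(nn[2])>.93: continue
        if best is None or m.sum()>best.sum():best=m
    q=pts[best];c0=q.mean(0);nn=np.linalg.svd(q-c0,full_matrices=False)[2][2];nn*=np.sign(nn[2])
    print("plane",len(q),c0,nn,np.degrees(np.arccos(nn[2])),"yaw",np.degrees(np.arctan2(-nn[1],-nn[0])))
E
```

```text
table [0.3762 0.1445 0.0016]
cover [0.6265 0.0139 0.0716]
tabmid [ 0.6582 -0.0175  0.0942]
tabL [0.6446 0.0101 0.1133]
tabR [ 0.6495 -0.0433  0.0917]
scan [ 0.4882 -0.3406  0.1628]
can [ 0.7006 -0.3063  0.1155]
jar [0.674  0.2873 0.0607]
tray [0.4554 0.3441 0.0044]
top
scan 694 [ 0.4659 -0.3598  0.0613] [ 0.5104 -0.3271  0.1681]
can 768 [ 0.663  -0.3421  0.1   ] [ 0.7255 -0.2803  0.1209]
plane 6006 [ 0.6519 -0.0169  0.0868] [-0.4887  0.1205  0.8641] 30.221183878994612 yaw -13.847650805066937
scene
scan 590 [ 0.4668 -0.3615  0.06  ] [ 0.5121 -0.3276  0.1671]
can 790 [ 0.6651 -0.3442  0.1003] [ 0.7293 -0.2799  0.1198]
plane 3086 [ 0.6548 -0.0183  0.0895] [-0.4871  0.1216  0.8648] 30.138313073375343 yaw -14.011861871949515
```

Run:
```python
from h import *
np.set_printoptions(precision=4,suppress=True)
yaw=np.radians(-13.93)
R=Ro.from_euler('zy',[yaw,-np.radians(30)]).as_matrix() # x up slope
print(R)
ref=np.array([.653,-.0175,.088])
for n in["top","scene"]:
    P=world(n,np.load(f"pics/{n}0.npy")).reshape(-1,3)
    L=(P-ref)@R
    m=(np.abs(L[:,0])<.15)&(np.abs(L[:,1])<.15);L=L[m];P=P[m]
    h=np.histogram(L[:,2],np.arange(-.02,.045,.001));print(n,[(round(e,3),int(k)) for k,e in zip(h[0],h[1]) if k>20])
    near=(np.abs(L[:,0])<.07)&(np.abs(L[:,1])<.06)
    t=L[near&(L[:,2]>.015)&(L[:,2]<.045)]
    print("tabs",len(t),np.percentile(t,[1,50,99],0))
    for s in(1,-1):
        q=t[t[:,1]*s>0];
        if len(q):print(s,len(q),np.percentile(q,[2,50,98],0))
    # machine sides: deck left/right extents
    dk=L[(np.abs(L[:,2])<.006)&(np.abs(L[:,0])<.06)];print("deck y",np.percentile(dk[:,1],[.2,99.8]))
    dk=L[(np.abs(L[:,2])<.006)&(np.abs(L[:,1])<.08)];print("deck x",np.percentile(dk[:,0],[.2,99.8]))
    t=P[(P[:,2]>.155)];print("roof",len(t),t.mean(0),t.max(0))
P=np.vstack([world(n,np.load(f"pics/{n}0.npy")).reshape(-1,3) for n in["top","scene"]])
t=P[(np.hypot(P[:,0]-.488,P[:,1]+.342)<.06)&(P[:,2]>.157)&(P[:,2]<.175)]
print(len(t),cv2.minAreaRect((t[:,:2]*1000).astype(np.float32)),np.percentile(t[:,2],[10,50,90]))
t=P[(np.hypot(P[:,0]-.488,P[:,1]+.342)<.08)&(P[:,2]>.036)&(P[:,2]<.055)]
print("cuprim",len(t),cv2.minAreaRect((t[:,:2]*1000).astype(np.float32)),np.percentile(t[:,2],[10,50,90]))
# rectified picture
c=calibration("top");img=cv2.imread("pics/top0.png")
g=np.mgrid[-.12:.12:480j,-.14:.14:560j];X=np.stack([-g[0],-g[1],0*g[0]],-1)@R.T+ref
Y=X@c["R"].T+c["t"];K=c["intrinsics"];u=(Y[...,0]/Y[...,2]*K[0,0]+K[0,2]).astype(np.float32);v=(Y[...,1]/Y[...,2]*K[1,1]+K[1,2]).astype(np.float32)
o=cv2.remap(img,u,v,cv2.INTER_CUBIC);cv2.imwrite("pics/rect.png",cv2.convertScaleAbs(o,alpha=2.2))
```

```text
[[ 0.8406  0.2085 -0.5   ]
 [-0.2407  0.9706 -0.    ]
 [ 0.4853  0.1204  0.866 ]]
top [(np.float64(-0.02), 80), (np.float64(-0.019), 71), (np.float64(-0.018), 70), (np.float64(-0.017), 102), (np.float64(-0.016), 101), (np.float64(-0.015), 183), (np.float64(-0.014), 271), (np.float64(-0.013), 347), (np.float64(-0.012), 410), (np.float64(-0.011), 513), (np.float64(-0.01), 501), (np.float64(-0.009), 459), (np.float64(-0.008), 391), (np.float64(-0.007), 357), (np.float64(-0.006), 370), (np.float64(-0.005), 356), (np.float64(-0.004), 354), (np.float64(-0.003), 374), (np.float64(-0.002), 370), (np.float64(-0.001), 426), (np.float64(0.0), 427), (np.float64(0.001), 427), (np.float64(0.002), 461), (np.float64(0.003), 506), (np.float64(0.004), 530), (np.float64(0.005), 502), (np.float64(0.006), 505), (np.float64(0.007), 464), (np.float64(0.008), 422), (np.float64(0.009), 327), (np.float64(0.01), 286), (np.float64(0.011), 207), (np.float64(0.012), 148), (np.float64(0.013), 136), (np.float64(0.014), 110), (np.float64(0.015), 69), (np.float64(0.016), 37)]
tabs 76 [[-0.0098 -0.0236  0.0151]
 [ 0.0
[... 1239 characters left out ...]
64(0.014), 68), (np.float64(0.015), 51), (np.float64(0.016), 29)]
tabs 72 [[-0.0095 -0.0236  0.0155]
 [ 0.012  -0.0178  0.0279]
 [ 0.0214  0.0327  0.0373]]
1 32 [[-0.01    0.0276  0.0164]
 [ 0.0104  0.0298  0.0269]
 [ 0.0195  0.0327  0.0319]]
-1 40 [[-0.0057 -0.0236  0.0157]
 [ 0.0126 -0.0202  0.0296]
 [ 0.0213 -0.0171  0.0372]]
deck y [-0.1095  0.0585]
deck x [-0.0943  0.1498]
roof 509 [ 0.7754 -0.044   0.1571] [0.8037 0.0312 0.1624]
547 ((488.74755859375, -344.14459228515625), (29.35706329345703, 42.89693832397461), 81.76850128173828) [0.1592 0.1619 0.1646]
cuprim 534 ((489.4295654296875, -345.625244140625), (62.03225326538086, 60.81232833862305), 51.652774810791016) [0.0389 0.0469 0.0527]
```

View pics/rect.png

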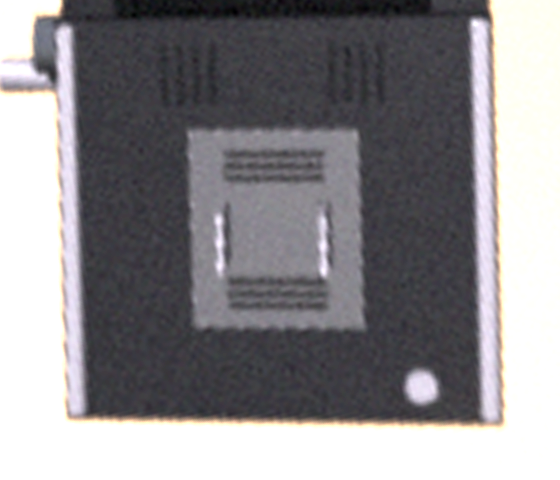

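```bash
cat > fit.py <<'E'
from h import *
np.set_printoptions(precision=4,suppress=True)
yaw=np.radians(-13.93)
R=Ro.from_euler('ZY',[yaw,-np.radians(30)]).as_matrix() # x up slope
print(R)
ref=np.array([.653,-.0175,.088])
for n in["top","scene"]:
    P=world(n,np.load(f"pics/{n}0.npy")).reshape(-1,3)
    L=(P-ref)@R
    m=(np.abs(L[:,0])<.15)&(np.abs(L[:,1])<.15);L=L[m];P=P[m]
    h=np.histogram(L[:,2],np.arange(-.01,.02,.001));print(n,[(round(float(e),3),int(k)) for k,e in zip(h[0],h[1]) if k>20])
    near=(np.abs(L[:,0])<.05)&(np.abs(L[:,1])<.045)
    t=L[near&(L[:,2]>.015)&(L[:,2]<.045)]
    for s in(1,-1):
        q=t[t[:,1]*s>0];
        if len(q):print(s,len(q),np.percentile(q,[2,50,98],0))
    dk=L[(np.abs(L[:,2])<.007)&(np.abs(L[:,0])<.06)];print("deck y",np.percentile(dk[:,1],[.2,99.8]))
    dk=L[(np.abs(L[:,2])<.007)&(np.abs(L[:,1])<.08)];print("deck x",np.percentile(dk[:,0],[.2,99.8]))
    P=world(n,np.load(f"pics/{n}0.npy")).reshape(-1,3);t=P[(P[:,2]>.153)&(P[:,2]<.165)&(np.hypot(P[:,0]-.774,P[:,1]+.044)<.15)&(P[:,1]>-.2)];t=t-0
    print("roof",len(t),cv2.minAreaRect((t[:,:2]*1000).astype(np.float32)))
c=calibration("top");img=cv2.imread("pics/top0.png")
g=np.mgrid[-.12:.12:480j,-.14:.14:560j];X=np.stack([-g[0],-g[1],0*g[0]],-1)@R.T+ref
Y=X@c["R"].T+c["t"];K=c["intrinsics"];u=(Y[...,0]/Y[...,2]*K[0,0]+K[0,2]).astype(np.float32);v=(Y[...,1]/Y[...,2]*K[1,1]+K[1,2]).astype(np.float32)
o=cv2.remap(img,u,v,cv2.INTER_CUBIC);cv2.imwrite("pics/rect2.png",cv2.convertScaleAbs(o,alpha=2.2))
gray=cv2.GaussianBlur(cv2.cvtColor(o,cv2.COLOR_BGR2GRAY),(5,5),0)
# cover blob
print("levels",gray[140:150,200:340].mean(),gray[110:120,230:320].mean())
thr=(gray[145,270].astype(float)+gray[115,270])/2
m=((gray>thr)).astype(np.uint8);n_,lab,st,ce=cv2.connectedComponentsWithStats(m)
l=lab[145,270];cn=max(cv2.findContours((lab==l).astype(np.uint8),0,2)[0],key=cv2.contourArea);print(st[l],cv2.minAreaRect(cn))
E
python3 fit.py
```

```text
[[ 0.8406  0.2407 -0.4853]
 [-0.2085  0.9706  0.1204]
 [ 0.5    -0.      0.866 ]]
top [(-0.009, 31), (-0.008, 61), (-0.007, 85), (-0.006, 133), (-0.005, 255), (-0.004, 631), (-0.003, 1255), (-0.002, 1887), (-0.001, 1992), (-0.0, 1692), (0.001, 1233), (0.002, 753), (0.003, 427), (0.004, 176), (0.005, 63)]
1 40 [[-0.0085  0.0245  0.0161]
 [ 0.0079  0.0256  0.0323]
 [ 0.0204  0.0285  0.0359]]
-1 37 [[-0.0083 -0.026   0.0184]
 [ 0.0066 -0.024   0.0316]
 [ 0.02   -0.0216  0.0343]]
deck y [-0.1079  0.1111]
deck x [-0.0929  0.1493]
roof 1123 ((776.9912109375, -47.42431640625), (158.7403564453125, 39.29314422607422), 75.74002838134766)
scene [(-0.01, 26), (-0.009, 43), (-0.008, 53), (-0.007, 92), (-0.006, 99), (-0.005, 102), (-0.004, 131), (-0.003, 288), (-0.002, 865), (-0.001, 1375), (-0.0, 1089), (0.001, 537), (0.002, 435), (0.003, 299), (0.004, 80)]
1 39 [[-0.0079  0.0249  0.0154]
 [ 0.013   0.0259  0.0285]
 [ 0.0209  0.0296  0.0351]]
-1 35 [[-0.0062 -0.0255  0.0172]
 [ 0.0121 -0.0239  0.0279]
 [ 0.0212 -0.0214  0.0348]]
deck y [-0.1078  0.1117]
deck x [-0.0942  0.1497]
roof 1088 ((779.3222045898438, -46.96028137207031), (159.3534393310547, 38.38388442993164), 75.91091918945312)
levels 61.03142857142857 28.566666666666666
[  189   128   173   202 28775] ((275.0, 228.5), (201.0, 172.0), 90.0)
```

View pics/rect2.png

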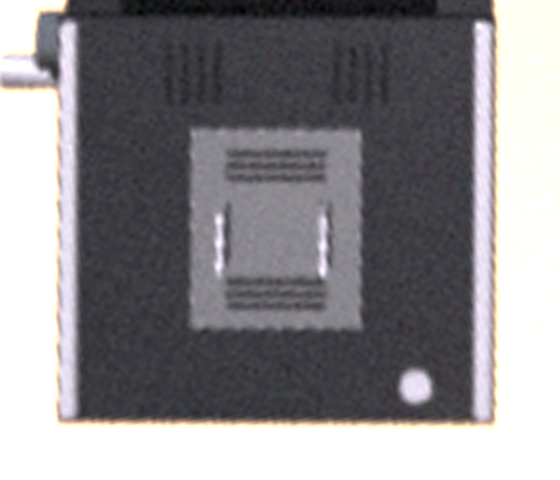

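```bash
cat >> h.py <<'E'
np.set_printoptions(precision=4,suppress=True)
RL=Ro.from_euler('ZY',[np.radians(-13.93),-np.radians(30)]).as_matrix()
REF=np.array([.653,-.0175,.088])
def loc(x,y,z): return REF+RL@np.array([x,y,z])
GRIP=loc(.006,.0018,.0245); LABEL=loc(.006,.0018,-.0195)
RT=Ro.from_matrix(np.c_[RL[:,0],-RL[:,1],-RL[:,2]])   # tool facing the deck
def down(yaw): return Ro.from_euler('ZX',[np.radians(yaw),np.pi])
def plan(R1,p1,n,R0=None,p0=None):
    """twist of rows: straight in tool axes; one row repeated n times"""
    from scipy.linalg import logm,expm
    if R0 is None: R0,p0=tcp()
    T=np.eye(4);T[:3,:3]=(R0.inv()*R1).as_matrix();T[:3,3]=R0.inv().apply(p1-p0)
    d=expm(np.real(logm(T))/n)
    w=np.degrees(Ro.from_matrix(d[:3,:3]).as_rotvec())
    print(f"{n} x d(mm)",np.round(d[:3,3]*1000,1),"w",np.round(w,2))
    A=np.eye(4);
    for _ in range(n//2): A=A@d
    print("mid",p0+R0.apply(A[:3,3]))
E
python3 - <<'E'
from h import *
print(GRIP,LABEL,RT.as_matrix()[:,2])
o=RT.apply([0,0,1])
pre=GRIP-o*.006-o*.075
print(pre); plan(RT,pre,18)
R0,p0=tcp()
m=np.array([.45,-.30,.26]);print('via');plan(down(0),m,10);plan(RT,pre,10,down(0),m)
E
```

```text
[ 0.6466 -0.0141  0.1122] [ 0.6679 -0.0194  0.0741] [ 0.4853 -0.1204 -0.866 ]
[ 0.6073 -0.0043  0.1824]
18 x d(mm) [ 24.  -36.1   9.5] w [-0.42  1.63  1.54]
mid [ 0.3436 -0.3017  0.1895]
via
10 x d(mm) [ 32.8 -31.1  -0.4] w [-0.01  0.    1.45]
mid [ 0.2985 -0.4675  0.2578]
10 x d(mm) [ 10.5 -31.3  10.2] w [-0.36  2.99  1.36]
mid [ 0.5147 -0.1468  0.2132]
```

Call:
drive_tool --increments '[{"dx": 0.016, "dy": -0.016, "wz": 1, "claw": 0.085}, {"dx": 0.033, "dy": -0.031, "wz": 1.4}, {"dx": 0.033, "dy": -0.031, "wz": 1.5}, {"dx": 0.033, "dy": -0.031, "wz": 1.5}, {"dx": 0.033, "dy": -0.031, "wz": 1.5}, {"dx": 0.033, "dy": -0.031, "wz": 1.5}, {"dx": 0.033, "dy": -0.031, "wz": 1.5}, {"dx": 0.033, "dy": -0.031, "wz": 1.5}, {"dx": 0.033, "dy": -0.031, "wz": 1.5}, {"dx": 0.033, "dy": -0.031, "wz": 1.5}, {"dx": 0.016, "dy": -0.015}]'

```text
schema error: expected keys claw, dx, dy, dz, wx, wy, wz
```

Run:
```python
from h import *
R,p=tcp();print(p,get_obs()['t'],R.as_matrix());plan(RT,np.array([ 0.6073,-0.0043,0.1824]),10)
```

```text
[ 0.1694 -0.6529  0.2554] 0.1 [[ 0.968   0.2511 -0.0005]
 [ 0.2511 -0.968   0.0016]
 [-0.0001 -0.0016 -1.    ]]
10 x d(mm) [ 44.  -64.4  16.8] w [-0.75  2.94  2.78]
mid [ 0.3436 -0.3017  0.1895]
```

Call:
drive_tool --increments '[{"dx": 0.016, "dy": -0.016, "dz": 0, "wx": 0, "wy": 0, "wz": 1, "claw": 0.085}, {"dx": 0.033, "dy": -0.031, "dz": 0, "wx": 0, "wy": 0, "wz": 1.5, "claw": 0.085}, {"dx": 0.033, "dy": -0.031, "dz": 0, "wx": 0, "wy": 0, "wz": 1.5, "claw": 0.085}, {"dx": 0.033, "dy": -0.031, "dz": 0, "wx": 0, "wy": 0, "wz": 1.5, "claw": 0.085}, {"dx": 0.033, "dy": -0.031, "dz": 0, "wx": 0, "wy": 0, "wz": 1.5, "claw": 0.085}, {"dx": 0.033, "dy": -0.031, "dz": 0, "wx": 0, "wy": 0, "wz": 1.5, "claw": 0.085}, {"dx": 0.033, "dy": -0.031, "dz": 0, "wx": 0, "wy": 0, "wz": 1.5, "claw": 0.085}, {"dx": 0.033, "dy": -0.031, "dz": 0, "wx": 0, "wy": 0, "wz": 1.5, "claw": 0.085}, {"dx": 0.033, "dy": -0.031, "dz": 0, "wx": 0, "wy": 0, "wz": 1.5, "claw": 0.085}, {"dx": 0.033, "dy": -0.031, "dz": 0, "wx": 0, "wy": 0, "wz": 1.5, "claw": 0.085}, {"dx": 0.016, "dy": -0.015, "dz": 0, "wx": 0, "wy": 0, "wz": 0, "claw": 0.085}]'

```text
t: 1.48
eef_pos: [0.4559, -0.3013, 0.256]
tool_rot: [-0.001, 1.0, 0.002, 0.0]
contact_force: [-0.3, 0.0, -1.5]
gripper_width: 0.995
grasp_force: 0.0
```

Run:
```python
from h import *
R,p=tcp();print(p,get_obs()['t'],R.as_matrix());plan(RT,np.array([ 0.6073,-0.0043,0.1824]),10)
```

```text
[ 0.4559 -0.3013  0.256 ] 1.475 [[ 1.      0.004   0.0001]
 [ 0.004  -1.      0.001 ]
 [ 0.0001 -0.001  -1.    ]]
10 x d(mm) [ 10.  -31.4   9.7] w [-0.38  2.98  1.38]
mid [ 0.5177 -0.1476  0.2117]
```

Call:
drive_tool --increments '[{"dx": 0.01, "dy": -0.031, "dz": 0.01, "wx": -0.4, "wy": 3, "wz": 1.4, "claw": 0.085}, {"dx": 0.01, "dy": -0.031, "dz": 0.01, "wx": -0.4, "wy": 3, "wz": 1.4, "claw": 0.085}, {"dx": 0.01, "dy": -0.031, "dz": 0.01, "wx": -0.4, "wy": 3, "wz": 1.4, "claw": 0.085}, {"dx": 0.01, "dy": -0.031, "dz": 0.01, "wx": -0.4, "wy": 3, "wz": 1.4, "claw": 0.085}, {"dx": 0.01, "dy": -0.031, "dz": 0.01, "wx": -0.4, "wy": 3, "wz": 1.4, "claw": 0.085}, {"dx": 0.01, "dy": -0.031, "dz": 0.01, "wx": -0.4, "wy": 3, "wz": 1.4, "claw": 0.085}, {"dx": 0.01, "dy": -0.031, "dz": 0.01, "wx": -0.4, "wy": 3, "wz": 1.4, "claw": 0.085}, {"dx": 0.01, "dy": -0.031, "dz": 0.01, "wx": -0.4, "wy": 3, "wz": 1.4, "claw": 0.085}, {"dx": 0.01, "dy": -0.031, "dz": 0.01, "wx": -0.4, "wy": 3, "wz": 1.4, "claw": 0.085}, {"dx": 0.01, "dy": -0.031, "dz": 0.01, "wx": -0.4, "wy": 3, "wz": 1.4, "claw": 0.085}, {"dx": 0, "dy": 0, "dz": 0, "wx": 0, "wy": 0, "wz": 0, "claw": 0.085}]'

```text
t: 2.85
eef_pos: [0.6073, -0.0058, 0.1786]
tool_rot: [0.033, 0.959, -0.116, 0.258]
contact_force: [0.0, -0.0, 0.2]
gripper_width: 0.993
grasp_force: 0.0
```

Run:
```python
from h import *
plan(RT,np.array([ 0.6073,-0.0043,0.1824]),1)
p,d=read_camera("wrist");W=wrist(d);cv2.imwrite("pics/w1.png",p[:,:,::-1])
L=(W.reshape(-1,3)-GRIP)@RL
m=(np.abs(L[:,0])<.045)&(np.abs(L[:,1])<.045)
for lo,hi in((-.03,-.015),(-.012,.015)):
    for s in (1,-1):
        q=L[m&(L[:,2]>lo)&(L[:,2]<hi)&(L[:,1]*s>.01)];print(s,len(q),np.percentile(q,[2,50,98],0) if len(q) else '')
```

```text
1 x d(mm) [ 1.6 -1.5 -3.5] w [ 0.12 -0.15  0.22]
mid [ 0.6073 -0.0058  0.1786]
1 5337 [[-0.043   0.0106 -0.0263]
 [ 0.0078  0.0286 -0.0226]
 [ 0.0437  0.0443 -0.0208]]
-1 5444 [[-0.043  -0.0444 -0.0236]
 [ 0.0074 -0.026  -0.0223]
 [ 0.0436 -0.0106 -0.0206]]
1 495 [[-0.0148  0.0192 -0.0108]
 [ 0.0017  0.0204  0.0076]
 [ 0.0141  0.0232  0.0095]]
-1 483 [[-0.0148 -0.0304 -0.0106]
 [ 0.0016 -0.0277  0.0078]
 [ 0.0138 -0.0265  0.0097]]
```

View pics/w1.png

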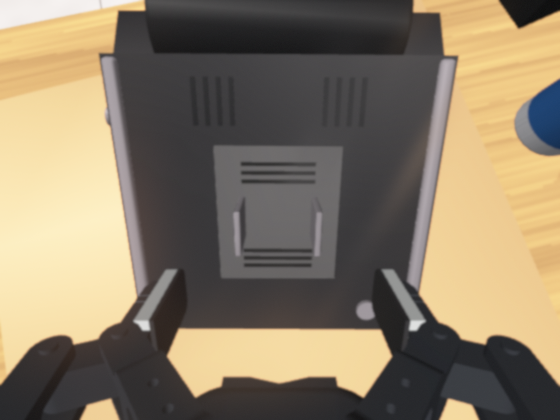

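Run:
```python
from h import *
R,p=tcp()
im,d=read_camera("wrist");W=wrist(d)
T=R.inv().apply((W-p).reshape(-1,3)).reshape(W.shape)
for uv in((236,230),(239,230),(242,225),(315,225),(318,228),(321,228),(218,260),(336,260),(175,290),(390,290),(200,250),(280,200),(350,250)):
    print(uv,d[uv[1],uv[0]],T[uv[1],uv[0]],(W[uv[1],uv[0]]-GRIP)@RL)
print(get_obs()['t'],p, R.as_matrix(),RT.as_matrix())
```

```text
(236, 230) 0.20819451 [ 0.0013 -0.0255  0.0743] [-0.      0.0205  0.0032]
(239, 230) 0.22321428 [-0.0047 -0.0255  0.0882] [-0.006   0.0204 -0.0107]
(242, 225) 0.23584113 [-0.0064 -0.0249  0.1009] [-0.0077  0.0197 -0.0234]
(315, 225) 0.20135924 [0.0068 0.0236 0.069 ] [ 0.0055 -0.0286  0.0088]
(318, 228) 0.23552647 [-0.0085  0.0294  0.0999] [-0.0097 -0.0346 -0.0221]
(321, 228) 0.23608038 [-0.0087  0.0317  0.1004] [-0.01   -0.0368 -0.0226]
(218, 260) 0.24333286 [-0.0337 -0.0435  0.0995] [-0.035   0.0383 -0.0221]
(336, 260) 0.24815194 [-0.0363  0.0444  0.1036] [-0.0375 -0.0496 -0.0259]
(175, 290) 0.13371587 [ 0.0082 -0.0406 -0.002 ] [0.0067 0.036  0.0795]
(390, 290) 0.12788662 [ 0.0113  0.0446 -0.0072] [ 0.0099 -0.0492  0.085 ]
(200, 250) 0.24460368 [-0.0273 -0.0571  0.103 ] [-0.0286  0.0518 -0.0257]
(280, 200) 0.22921161 [0.0125 0.0024 0.1004] [ 0.0112 -0.0075 -0.0228]
(350, 250) 0.2455691 [-0.028   0.0544  0.1038] [-0.0292 -0.0596 -0.0259]
2.95 [ 0.6066 -0.0089  0.1787] [[ 0.8399 -0.2424  0.4855]
 [-0.2072 -0.9702 -0.1258]
 [ 0.5015  0.0051 -0.8651]] [[ 0.8406 -0.2407  0.4853]
 [-0.2085 -0.9706 -0.1204]
 [ 0.5    -0.     -0.866 ]]
```

Run:
```python
from h import *
for _ in range(5):
    R,p=tcp(); print(get_obs()['t'],p,(RT.inv()*R).as_rotvec(True), get_obs()['q'])
    read_camera("wrist")
```

```text
2.95 [ 0.6064 -0.0112  0.179 ] [-0.4055  0.1079  0.1187] [-0.3122  0.2937  0.137   2.1692  0.7368  0.2689 -2.6832]
3.0 [ 0.6063 -0.0126  0.1792] [-0.4633  0.126   0.2549] [-0.3098  0.2933  0.137   2.1693  0.7369  0.2689 -2.6834]
3.05 [ 0.6064 -0.0135  0.1795] [-0.4895  0.1496  0.3436] [-0.3083  0.2929  0.1369  2.1693  0.7371  0.2688 -2.6838]
3.1 [ 0.6064 -0.0138  0.1796] [-0.4981  0.1666  0.3934] [-0.3076  0.2928  0.1369  2.1693  0.7374  0.2686 -2.6843]
3.15 [ 0.6066 -0.0139  0.1797] [-0.4911  0.1843  0.4104] [-0.3074  0.2927  0.1368  2.1691  0.7376  0.2685 -2.6846]
```

```bash
cat > tabs.py <<'E'
from h import *
R,p=tcp();im,d=read_camera("wrist");W=wrist(d)
L=((W-GRIP)@RL).reshape(-1,3)
m=(np.abs(L[:,0])<.04)&(np.abs(L[:,1])<.045)&(L[:,2]>-.006)&(L[:,2]<.02)
a=[np.median(L[m&(L[:,1]*s>.01)],0) for s in(1,-1)]
pl=L[(np.abs(L[:,0])<.04)&(np.abs(L[:,1])<.02)&(L[:,2]<-.015)&(L[:,2]>-.03)]
q=L[m];print("tabs",a,"mid",(a[0]+a[1])/2,"xrange",np.percentile(q[:,0],[2,98]),"top",np.percentile(q[:,2],98),"plate",np.median(pl[:,2]))
G=GRIP+RL@np.array([0,(a[0]+a[1])[1]/2,0]);print("G",G,"tool coords of G",R.inv().apply(G-p))
print(p,(RT.inv()*R).as_rotvec(True))
E
python3 tabs.py
```

```text
tabs [array([0.001 , 0.0241, 0.0078]), array([ 0.0013, -0.0245,  0.0081])] mid [ 0.0012 -0.0002  0.0079] xrange [-0.015   0.0138] top 0.00960120204910745 plate -0.022328809750258888
G [ 0.6465 -0.0143  0.1122] tool coords of G [-0.0004 -0.0098  0.0778]
[ 0.6066 -0.0138  0.1797] [-0.483   0.1891  0.412 ]
```

Call:
drive_tool --increments '[{"dx": 0, "dy": -0.005, "dz": 0.005, "wx": 0.4, "wy": -0.1, "wz": -0.3, "claw": 0.085}, {"dx": 0, "dy": -0.005, "dz": 0.01, "wx": 0.1, "wy": -0.1, "wz": -0.1, "claw": 0.085}, {"dx": 0, "dy": 0, "dz": 0.015, "wx": 0, "wy": 0, "wz": 0, "claw": 0.085}, {"dx": 0, "dy": 0, "dz": 0.01, "wx": 0, "wy": 0, "wz": 0, "claw": 0.085}, {"dx": 0, "dy": 0, "dz": 0, "wx": 0, "wy": 0, "wz": 0, "claw": 0.085}, {"dx": 0, "dy": 0, "dz": 0, "wx": 0, "wy": 0, "wz": 0, "claw": 0.085}]'

```text
t: 4.0
eef_pos: [0.6287, -0.007, 0.1447]
tool_rot: [0.031, 0.959, -0.116, 0.257]
contact_force: [0.8, 0.8, 0.5]
gripper_width: 0.994
grasp_force: 0.0
```

```bash
python3 tabs.py; python3 -c "
from h import *
print(get_obs()['q'],get_obs()['joint_vel'])"
```

```text
tabs [array([0.0021, 0.0241, 0.0081]), array([ 0.0015, -0.0241,  0.0078])] mid [0.0018 0.     0.008 ] xrange [-0.0148  0.014 ] top 0.009611412808704568 plate -0.022145805158395974
G [ 0.6466 -0.0141  0.1122] tool coords of G [0.0003 0.0026 0.0377]
[ 0.6287 -0.007   0.1447] [ 0.0872 -0.0248 -0.1478]
[-0.3338  0.3862  0.1746  2.1438  0.8183  0.1969 -2.7722] [ 0.0007 -0.0061 -0.0012 -0.0007  0.0001 -0.0002 -0.0011]
```

```bash
cat >> h.py <<'E'
RG=RT*Ro.from_euler('y',-10,degrees=True)
E
python3 - <<'E'
from h import *
z=RG.apply([0,0,1])
t=GRIP+RL[:,2]*.002-z*.006
plan(RG,t-z*.02,3); plan(RG,t,1,RG,t-z*.02);print(t,z)
E
```

```text
3 x d(mm) [1.7 0.9 3.3] w [-0.03 -3.33  0.05]
mid [ 0.6316 -0.0085  0.143 ]
1 x d(mm) [ 0. -0. 20.] w [0. 0. 0.]
mid [ 0.637  -0.0117  0.1384]
[ 0.6436 -0.0133  0.1196] [ 0.332  -0.0823 -0.9397]
```

Call:
drive_tool --increments '[{"dx": 0.002, "dy": 0.001, "dz": 0.003, "wx": 0, "wy": -3.3, "wz": 0.1, "claw": 0.085}, {"dx": 0.002, "dy": 0.001, "dz": 0.003, "wx": 0, "wy": -3.3, "wz": 0.1, "claw": 0.085}, {"dx": 0.001, "dy": 0.001, "dz": 0.004, "wx": 0, "wy": -3.4, "wz": 0, "claw": 0.085}, {"dx": 0, "dy": 0, "dz": 0, "wx": 0, "wy": 0, "wz": 0, "claw": 0.085}, {"dx": 0, "dy": 0, "dz": 0, "wx": 0, "wy": 0, "wz": 0, "claw": 0.085}]'

```text
t: 4.68
eef_pos: [0.6362, -0.0121, 0.1382]
tool_rot: [0.02, 0.977, -0.12, 0.173]
contact_force: [0.0, 0.3, 0.7]
gripper_width: 0.995
grasp_force: 0.0
```

Run:
```python
from h import *
z=RG.apply([0,0,1])
t=GRIP+RL[:,2]*.002-z*.006
plan(RG,t,1);print(get_obs()['q'])
```

```text
1 x d(mm) [ 0.7 -0.6 20.1] w [-0.08 -0.03 -0.04]
mid [ 0.6362 -0.0121  0.1382]
[ 0.0106  0.434  -0.1862  1.9948  0.5036  0.4397 -2.3886]
```

Call:
drive_tool --increments '[{"dx": 0.001, "dy": -0.001, "dz": 0.007, "wx": 0, "wy": 0, "wz": 0, "claw": 0.085}, {"dx": 0, "dy": 0, "dz": 0.007, "wx": 0, "wy": 0, "wz": 0, "claw": 0.085}, {"dx": 0, "dy": 0, "dz": 0.006, "wx": 0, "wy": 0, "wz": 0, "claw": 0.085}, {"dx": 0, "dy": 0, "dz": 0, "wx": 0, "wy": 0, "wz": 0, "claw": 0.06}, {"dx": 0, "dy": 0, "dz": 0, "wx": 0, "wy": 0, "wz": 0, "claw": 0.058}, {"dx": 0, "dy": 0, "dz": 0, "wx": 0, "wy": 0, "wz": 0, "claw": 0.058}]' --newtons 25

```text
t: 5.42
eef_pos: [0.6445, -0.0128, 0.12]
tool_rot: [0.02, 0.978, -0.12, 0.173]
contact_force: [0.4, 0.1, -0.1]
gripper_width: 0.677
grasp_force: 0.0
```

Run:
```python
from h import *
z=RG.apply([0,0,1])
t=GRIP+RL[:,2]*.002-z*.006
plan(RG,t,1);print(get_obs()['q'],get_obs()['contact_force'])
im,d=read_camera("wrist");cv2.imwrite("pics/w2.png",im[:,:,::-1])
```

```text
1 x d(mm) [-0.8  0.7  0.1] w [-0.1  -0.01 -0.04]
mid [ 0.6445 -0.0128  0.12  ]
[-0.0033  0.4718 -0.1661  1.9863  0.5252  0.4105 -2.4085] [ 0.3874  0.1359 -0.127 ]
```

View pics/w2.png

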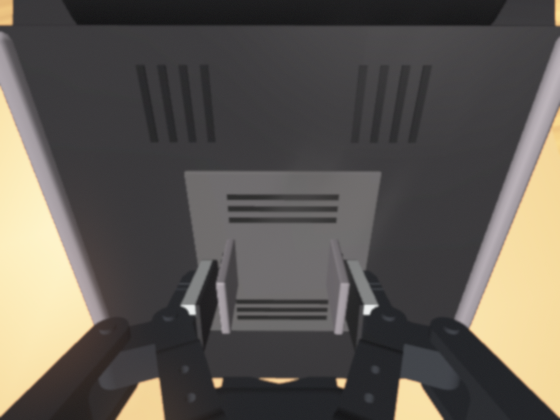

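Call:
drive_tool --increments '[{"dx": 0, "dy": 0, "dz": 0, "wx": 0, "wy": 0, "wz": 0, "claw": 0.05}, {"dx": 0, "dy": 0, "dz": 0, "wx": 0, "wy": 0, "wz": 0, "claw": 0.045}, {"dx": 0, "dy": 0, "dz": 0, "wx": 0, "wy": 0, "wz": 0, "claw": 0.04}, {"dx": 0, "dy": 0, "dz": 0, "wx": 0, "wy": 0, "wz": 0, "claw": 0.03}, {"dx": 0, "dy": 0, "dz": 0, "wx": 0, "wy": 0, "wz": 0, "claw": 0.03}, {"dx": 0, "dy": 0, "dz": 0, "wx": 0, "wy": 0, "wz": 0, "claw": 0.03}, {"dx": 0, "dy": 0, "dz": 0, "wx": 0, "wy": 0, "wz": 0, "claw": 0.03}]' --newtons 25

```text
t: 6.35
eef_pos: [0.6444, -0.0131, 0.1206]
tool_rot: [0.02, 0.977, -0.12, 0.173]
contact_force: [-5.5, 0.3, 10.2]
gripper_width: 0.454
grasp_force: 24.2
```

Run:
```python
from h import *
R,p=tcp();print(p,"n in tool",R.inv().apply(RL[:,2]),get_obs()['gripper_width']*85.4,get_obs()['grasp_force'],get_obs()['contact_force'])
```

```text
[ 0.6444 -0.0131  0.1206] n in tool [-0.1732 -0.001  -0.9849] 38.750977692247304 24.185838103294373 [-5.5191  0.282  10.1602]
```

Call:
drive_tool --increments '[{"dx": -0.0005, "dy": 0, "dz": -0.003, "wx": 0, "wy": 0, "wz": 0, "claw": 0.03}, {"dx": -0.0005, "dy": 0, "dz": -0.003, "wx": 0, "wy": 0, "wz": 0, "claw": 0.03}, {"dx": -0.001, "dy": 0, "dz": -0.006, "wx": 0, "wy": 0, "wz": 0, "claw": 0.03}, {"dx": -0.001, "dy": 0, "dz": -0.006, "wx": 0, "wy": 0, "wz": 0, "claw": 0.03}, {"dx": -0.001, "dy": 0, "dz": -0.006, "wx": 0, "wy": 0, "wz": 0, "claw": 0.03}, {"dx": -0.001, "dy": 0, "dz": -0.006, "wx": 0, "wy": 0, "wz": 0, "claw": 0.03}, {"dx": -0.002, "dy": 0, "dz": -0.01, "wx": 0, "wy": 0, "wz": 0, "claw": 0.03}, {"dx": -0.0025, "dy": 0, "dz": -0.015, "wx": 0, "wy": 0, "wz": 0, "claw": 0.03}, {"dx": -0.0025, "dy": 0, "dz": -0.015, "wx": 0, "wy": 0, "wz": 0, "claw": 0.03}, {"dx": -0.002, "dy": 0, "dz": -0.01, "wx": 0, "wy": 0, "wz": 0, "claw": 0.03}, {"dx": 0, "dy": 0, "dz": 0, "wx": 0, "wy": 0, "wz": 0, "claw": 0.03}, {"dx": 0, "dy": 0, "dz": 0, "wx": 0, "wy": 0, "wz": 0, "claw": 0.03}]' --newtons 25

```text
t: 7.85
eef_pos: [0.605, -0.0033, 0.19]
tool_rot: [0.02, 0.978, -0.12, 0.172]
contact_force: [0.8, 0.5, -1.1]
gripper_width: 0.452
grasp_force: 25.7
```

Run:
```python
from h import *
im,d=read_camera("wrist");cv2.imwrite("pics/w3.png",im[:,:,::-1])
R,p=tcp();W=wrist(d);T=R.inv().apply((W-p).reshape(-1,3));
m=(np.abs(T[:,1])<.016)&(T[:,0]>-.035)&(T[:,0]<.045)&(T[:,2]>.01)&(T[:,2]<.06)
q=T[m];c=np.median(q,0);A=np.c_[q[:,:2],np.ones(len(q))];co=np.linalg.lstsq(A,q[:,2],rcond=None)[0];r=q[:,2]-A@co;g=np.abs(r)<.003;co=np.linalg.lstsq(A[g],q[g,2],rcond=None)[0]
print(len(q),c,"plane",co,"tilt about y deg",np.degrees(np.arctan(co[0])),np.degrees(np.arctan(co[1])))
print(p,get_obs()['q'])
```

```text
8707 [0.0114 0.0004 0.0293] plane [-0.1776 -0.0031  0.0315] tilt about y deg -10.069559234594347 -0.17544606433245766
[ 0.6049 -0.0034  0.1897] [ 0.0364  0.3181 -0.2394  2.0248  0.4354  0.5258 -2.3416]
```

View pics/w3.png

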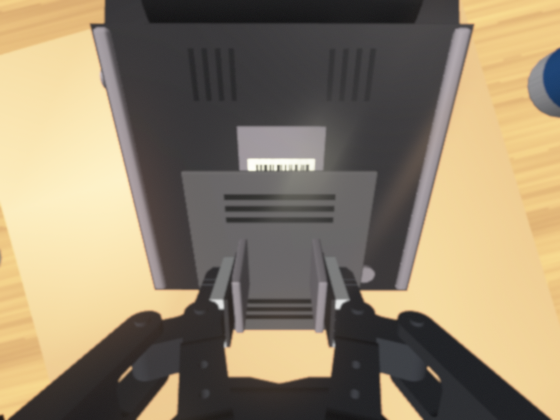

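Run:
```python
from h import *
Rp=down(-13.93)*Ro.from_euler('y',-10,degrees=True)
print(Rp.as_matrix())
plan(Rp,np.array([.46,-.17,.12]),10)
```

```text
[[ 0.9558 -0.2407 -0.1685]
 [-0.2371 -0.9706  0.0418]
 [-0.1736  0.     -0.9848]]
10 x d(mm) [-10.9  19.7   5.8] w [-0.01 -3.   -0.  ]
mid [ 0.5369 -0.0878  0.1482]
```

Call:
drive_tool --increments '[{"dx": -0.005, "dy": 0.009, "dz": -0.001, "wx": 0, "wy": -1, "wz": 0, "claw": 0.03}, {"dx": -0.011, "dy": 0.02, "dz": 0.006, "wx": 0, "wy": -3, "wz": 0, "claw": 0.03}, {"dx": -0.011, "dy": 0.02, "dz": 0.006, "wx": 0, "wy": -3, "wz": 0, "claw": 0.03}, {"dx": -0.011, "dy": 0.02, "dz": 0.006, "wx": 0, "wy": -3, "wz": 0, "claw": 0.03}, {"dx": -0.011, "dy": 0.02, "dz": 0.006, "wx": 0, "wy": -3, "wz": 0, "claw": 0.03}, {"dx": -0.011, "dy": 0.02, "dz": 0.006, "wx": 0, "wy": -3, "wz": 0, "claw": 0.03}, {"dx": -0.011, "dy": 0.02, "dz": 0.006, "wx": 0, "wy": -3, "wz": 0, "claw": 0.03}, {"dx": -0.011, "dy": 0.02, "dz": 0.006, "wx": 0, "wy": -3, "wz": 0, "claw": 0.03}, {"dx": -0.011, "dy": 0.02, "dz": 0.006, "wx": 0, "wy": -3, "wz": 0, "claw": 0.03}, {"dx": -0.011, "dy": 0.02, "dz": 0.006, "wx": 0, "wy": -3, "wz": 0, "claw": 0.03}, {"dx": -0.005, "dy": 0.009, "dz": 0.005, "wx": 0, "wy": -2, "wz": 0, "claw": 0.03}, {"dx": 0, "dy": 0, "dz": 0, "wx": 0, "wy": 0, "wz": 0, "claw": 0.03}, {"dx": 0, "dy": 0, "dz": 0, "wx": 0, "wy": 0, "wz": 0, "claw": 0.03}, {"dx": 0, "dy": 0, "dz": 0, "wx": 0, "wy": 0, "wz": 0, "claw": 0.03}]'

```text
t: 9.65
eef_pos: [0.4594, -0.17, 0.12]
tool_rot: [-0.012, 0.989, -0.12, -0.086]
contact_force: [-0.4, 0.1, -1.1]
gripper_width: 0.451
grasp_force: 25.7
```

```bash
cat > place.py <<'E'
from h import *
o=get_obs();R,p=tcp();print(p,o['q'],o['contact_force'])
im,d=read_camera("wrist");W=wrist(d);T=R.inv().apply((W-p).reshape(-1,3));
m=(np.abs(T[:,1])<.016)&(T[:,0]>-.035)&(T[:,0]<.045)&(T[:,2]>.01)&(T[:,2]<.06)
q=W.reshape(-1,3)[m];A=np.c_[q[:,:2]-p[:2],np.ones(len(q))];co=np.linalg.lstsq(A,q[:,2],rcond=None)[0];r=q[:,2]-A@co;g=np.abs(r)<.003;co=np.linalg.lstsq(A[g],q[g,2],rcond=None)[0]
print("cover slope x,y deg",np.degrees(np.arctan(co[:2])),"outer face height",co[2], "tool axes",R.inv().apply([co[0],co[1],-1.]))
Rp=down(-13.93)*Ro.from_euler('y',-10,degrees=True)
plan(Rp,np.array([.46,-.17,p[2]-(co[2]-.015)]),1)
E
python3 place.py
```

```text
[ 0.4594 -0.17    0.12  ] [ 0.4696  0.4593 -0.3     1.977   0.1528  0.9037 -1.7303] [-0.3597  0.0686 -1.126 ]
cover slope x,y deg [0.1425 0.0905] outer face height 0.08915316779602128 tool axes [0.1749 0.     0.9846]
1 x d(mm) [13.5 -0.1 72.9] w [-0.1  -0.04  0.08]
mid [ 0.4593 -0.1701  0.12  ]
```

Call:
drive_tool --increments '[{"dx": 0.0015, "dy": 0, "dz": 0.0085, "wx": 0, "wy": 0, "wz": 0, "claw": 0.03}, {"dx": 0.003, "dy": 0, "dz": 0.017, "wx": 0, "wy": 0, "wz": 0, "claw": 0.03}, {"dx": 0.003, "dy": 0, "dz": 0.017, "wx": 0, "wy": 0, "wz": 0, "claw": 0.03}, {"dx": 0.002, "dy": 0, "dz": 0.0115, "wx": 0, "wy": 0, "wz": 0, "claw": 0.03}, {"dx": 0.001, "dy": 0, "dz": 0.006, "wx": 0, "wy": 0, "wz": 0, "claw": 0.03}, {"dx": 0.001, "dy": 0, "dz": 0.005, "wx": 0, "wy": 0, "wz": 0, "claw": 0.03}, {"dx": 0, "dy": 0, "dz": 0.002, "wx": 0, "wy": 0, "wz": 0, "claw": 0.03}, {"dx": 0, "dy": 0, "dz": 0.001, "wx": 0, "wy": 0, "wz": 0, "claw": 0.03}, {"dx": 0, "dy": 0, "dz": 0, "wx": 0, "wy": 0, "wz": 0, "claw": 0.03}, {"dx": 0, "dy": 0, "dz": 0, "wx": 0, "wy": 0, "wz": 0, "claw": 0.03}]'

```text
t: 10.95
eef_pos: [0.4585, -0.1706, 0.051]
tool_rot: [-0.011, 0.989, -0.121, -0.086]
contact_force: [-0.6, 0.4, -0.2]
gripper_width: 0.451
grasp_force: 25.7
```

```bash
python3 place.py
```

```text
[ 0.4585 -0.1706  0.051 ] [ 0.4479  0.569  -0.2743  2.0079  0.1988  0.7677 -1.7676] [-0.607   0.3995 -0.2454]
cover slope x,y deg [ 0.087  -0.0771] outer face height 0.020101711203691697 tool axes [0.1752 0.0027 0.9845]
1 x d(mm) [ 2.1 -0.9  4.8] w [-0.1  -0.01  0.01]
mid [ 0.4586 -0.1706  0.0509]
```

Call:
drive_tool --increments '[{"dx": 0.0005, "dy": 0, "dz": 0.0015, "wx": 0, "wy": 0, "wz": 0, "claw": 0.03}, {"dx": 0, "dy": 0, "dz": 0.001, "wx": 0, "wy": 0, "wz": 0, "claw": 0.03}, {"dx": 0, "dy": 0, "dz": 0.001, "wx": 0, "wy": 0, "wz": 0, "claw": 0.03}, {"dx": 0, "dy": 0, "dz": 0.0005, "wx": 0, "wy": 0, "wz": 0, "claw": 0.03}, {"dx": 0, "dy": 0, "dz": 0, "wx": 0, "wy": 0, "wz": 0, "claw": 0.03}, {"dx": 0, "dy": 0, "dz": 0, "wx": 0, "wy": 0, "wz": 0, "claw": 0.03}]'

```text
t: 11.75
eef_pos: [0.4582, -0.1705, 0.0467]
tool_rot: [-0.011, 0.989, -0.121, -0.086]
contact_force: [-0.8, -0.1, -1.2]
gripper_width: 0.452
grasp_force: 25.7
```

Call:
drive_tool --increments '[{"dx": 0, "dy": 0, "dz": 0.0005, "wx": 0, "wy": 0, "wz": 0, "claw": 0.03}, {"dx": 0, "dy": 0, "dz": 0.0005, "wx": 0, "wy": 0, "wz": 0, "claw": 0.03}, {"dx": 0, "dy": 0, "dz": 0, "wx": 0, "wy": 0, "wz": 0, "claw": 0.03}, {"dx": 0, "dy": 0, "dz": 0, "wx": 0, "wy": 0, "wz": 0, "claw": 0.03}]'

```text
t: 12.25
eef_pos: [0.458, -0.1704, 0.0457]
tool_rot: [-0.011, 0.989, -0.121, -0.087]
contact_force: [-0.4, 0.3, -0.1]
gripper_width: 0.447
grasp_force: 25.7
```

Call:
drive_tool --increments '[{"dx": 0, "dy": 0, "dz": 0.0005, "wx": 0, "wy": 0, "wz": 0, "claw": 0.03}, {"dx": 0, "dy": 0, "dz": 0.0005, "wx": 0, "wy": 0, "wz": 0, "claw": 0.03}, {"dx": 0, "dy": 0, "dz": 0.0005, "wx": 0, "wy": 0, "wz": 0, "claw": 0.03}, {"dx": 0, "dy": 0, "dz": 0, "wx": 0, "wy": 0, "wz": 0, "claw": 0.03}, {"dx": 0, "dy": 0, "dz": 0, "wx": 0, "wy": 0, "wz": 0, "claw": 0.03}]'

```text
t: 12.88
eef_pos: [0.4581, -0.1704, 0.0453]
tool_rot: [-0.011, 0.989, -0.121, -0.086]
contact_force: [-1.1, 0.9, 11.6]
gripper_width: 0.447
grasp_force: 28.3
```

```bash
python3 place.py
```

```text
[ 0.4581 -0.1704  0.0453] [ 0.4454  0.578  -0.2718  2.0106  0.203   0.7564 -1.7714] [-1.0961  0.8643 11.648 ]
cover slope x,y deg [ 0.0734 -0.1639] outer face height 0.014589463899420197 tool axes [0.1754 0.004  0.9845]
1 x d(mm) [ 1.7 -0.8 -0.7] w [-0.08 -0.01  0.01]
mid [ 0.4581 -0.1704  0.0453]
```

Call:
drive_tool --increments '[{"dx": 0, "dy": 0, "dz": -0.001, "wx": 0, "wy": 0, "wz": 0, "claw": 0.04}, {"dx": 0, "dy": 0, "dz": 0, "wx": 0, "wy": 0, "wz": 0, "claw": 0.045}, {"dx": 0, "dy": 0, "dz": 0, "wx": 0, "wy": 0, "wz": 0, "claw": 0.05}, {"dx": 0, "dy": 0, "dz": 0, "wx": 0, "wy": 0, "wz": 0, "claw": 0.055}, {"dx": 0, "dy": 0, "dz": 0, "wx": 0, "wy": 0, "wz": 0, "claw": 0.065}, {"dx": 0, "dy": 0, "dz": 0, "wx": 0, "wy": 0, "wz": 0, "claw": 0.075}, {"dx": 0, "dy": 0, "dz": 0, "wx": 0, "wy": 0, "wz": 0, "claw": 0.075}, {"dx": -0.001, "dy": 0, "dz": -0.005, "wx": 0, "wy": 0, "wz": 0, "claw": 0.075}, {"dx": -0.0025, "dy": 0, "dz": -0.015, "wx": 0, "wy": 0, "wz": 0, "claw": 0.075}, {"dx": -0.005, "dy": 0, "dz": -0.03, "wx": 0, "wy": 0, "wz": 0, "claw": 0.075}, {"dx": -0.007, "dy": 0, "dz": -0.04, "wx": 0, "wy": 0, "wz": 0, "claw": 0.075}, {"dx": -0.007, "dy": 0, "dz": -0.04, "wx": 0, "wy": 0, "wz": 0, "claw": 0.075}, {"dx": -0.007, "dy": 0, "dz": -0.04, "wx": 0, "wy": 0, "wz": 0, "claw": 0.075}, {"dx": -0.004, "dy": 0, "dz": -0.02, "wx": 0, "wy": 0, "wz": 0, "claw": 0.075}, {"dx": 0, "dy": 0, "dz": 0, "wx": 0, "wy": 0, "wz": 0, "claw": 0.075}, {"dx": 0, "dy": 0, "dz": 0, "wx": 0, "wy": 0, "wz": 0, "claw": 0.075}]'

```text
t: 14.92
eef_pos: [0.4574, -0.1707, 0.2379]
tool_rot: [-0.011, 0.989, -0.121, -0.087]
contact_force: [-0.9, 0.5, 0.2]
gripper_width: 0.88
grasp_force: 0.0
```

Run:
```python
from h import *
im,d=read_camera("wrist");im2,d2=read_camera("top");cv2.imwrite("pics/two.png",cv2.resize(np.hstack([im,im2])[:,:,::-1],(800,300)))
P=np.vstack([world(n,dd).reshape(-1,3) for n,dd in(("top",d2),("scene",read_camera("scene")[1]))])
c=np.array([.489,-.3445])
t=P[(np.hypot(*(P[:,:2]-c).T)<.05)&(P[:,2]>.157)&(P[:,2]<.172)]
print("scan top",len(t),cv2.minAreaRect((t[:,:2]*1000).astype(np.float32)),np.median(t,0))
t=P[(np.hypot(*(P[:,:2]-c).T)<.05)&(P[:,2]>.08)&(P[:,2]<.15)];print("grip mid",cv2.minAreaRect((t[:,:2]*1000).astype(np.float32)))
r=P[(np.hypot(*(P[:,:2]-c).T)<.06)&(P[:,2]>.044)&(P[:,2]<.054)&(np.hypot(*(P[:,:2]-c).T)>.024)];print("rim",np.percentile(r,[1,99],0))
t=P[(np.hypot(P[:,0]-.46,P[:,1]+.17)<.075)&(P[:,2]>.01)&(P[:,2]<.06)];print("cover",np.percentile(t,[1,50,99],0))
np.save('pics/P1.npy',P)
Rs=down(-8.2);print(tcp()[1]);plan(Rs,np.array([.489,-.3445,.25]),10)
```

```text
scan top 222 ((487.9854736328125, -344.3048095703125), (29.594284057617188, 43.045894622802734), 81.609619140625) [ 0.4911 -0.3443  0.162 ]
grip mid ((498.73284912109375, -338.7728576660156), (23.80152130126953, 43.9670524597168), 35.41574478149414)
rim [[ 0.4664 -0.3761  0.0443]
 [ 0.5206 -0.3162  0.0511]]
cover [[ 0.4027 -0.2142  0.0108]
 [ 0.4495 -0.1684  0.015 ]
 [ 0.5059 -0.1211  0.0465]]
[ 0.4573 -0.1706  0.2372]
10 x d(mm) [ 6.4 16.4 -1.9] w [-0.06  1.01 -0.57]
mid [ 0.4713 -0.258   0.2422]
```

View pics/two.png

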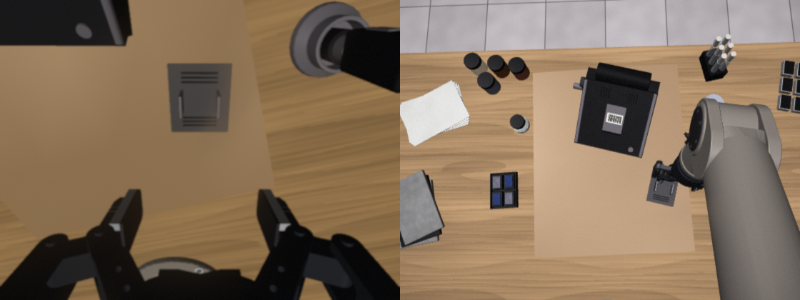

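Call:
drive_tool --increments '[{"dx": 0.005, "dy": 0.008, "dz": -0.004, "wx": 0, "wy": 1, "wz": -0.5, "claw": 0.075}, {"dx": 0.006, "dy": 0.016, "dz": -0.002, "wx": 0, "wy": 1, "wz": -0.5, "claw": 0.075}, {"dx": 0.006, "dy": 0.016, "dz": -0.002, "wx": 0, "wy": 1, "wz": -0.5, "claw": 0.075}, {"dx": 0.006, "dy": 0.016, "dz": -0.002, "wx": 0, "wy": 1, "wz": -0.5, "claw": 0.075}, {"dx": 0.006, "dy": 0.016, "dz": -0.002, "wx": 0, "wy": 1, "wz": -0.5, "claw": 0.075}, {"dx": 0.006, "dy": 0.016, "dz": -0.002, "wx": 0, "wy": 1, "wz": -0.6, "claw": 0.075}, {"dx": 0.006, "dy": 0.016, "dz": -0.002, "wx": 0, "wy": 1, "wz": -0.6, "claw": 0.075}, {"dx": 0.006, "dy": 0.016, "dz": -0.002, "wx": 0, "wy": 1, "wz": -0.6, "claw": 0.075}, {"dx": 0.006, "dy": 0.016, "dz": -0.002, "wx": 0, "wy": 1, "wz": -0.6, "claw": 0.075}, {"dx": 0.006, "dy": 0.016, "dz": -0.002, "wx": 0, "wy": 1, "wz": -0.6, "claw": 0.075}, {"dx": 0.005, "dy": 0.009, "dz": 0, "wx": 0, "wy": 0, "wz": 0, "claw": 0.075}, {"dx": 0, "dy": 0, "dz": 0, "wx": 0, "wy": 0, "wz": 0, "claw": 0.075}, {"dx": 0, "dy": 0, "dz": 0, "wx": 0, "wy": 0, "wz": 0, "claw": 0.075}, {"dx": 0, "dy": 0, "dz": 0, "wx": 0, "wy": 0, "wz": 0, "claw": 0.075}]'

```text
t: 16.82
eef_pos: [0.4911, -0.3409, 0.2533]
tool_rot: [-0.005, 0.997, -0.073, 0.0]
contact_force: [-0.2, 0.1, 0.2]
gripper_width: 0.878
grasp_force: 0.0
```

Run:
```python
from h import *
o=get_obs();print(tcp()[1],o['q'],o['joint_vel'])
im,d=read_camera("wrist");W=wrist(d).reshape(-1,3)
c=np.array([.4885,-.3443])
t=W[(np.hypot(*(W[:,:2]-c).T)<.05)&(W[:,2]>.157)&(W[:,2]<.172)]
print("scan top",len(t),cv2.minAreaRect((t[:,:2]*1000).astype(np.float32)),np.median(t,0))
plan(down(-8.3),np.array([.4885,-.3443,.142]),1)
```

```text
[ 0.4911 -0.3409  0.2533] [ 0.7116  0.3703 -0.2627  1.7325  0.0971  1.0554 -1.2995] [-0.0011 -0.0013  0.003   0.0001  0.0008 -0.0007  0.0001]
scan top 2298 ((488.9599304199219, -345.71539306640625), (29.837757110595703, 41.11713409423828), 81.0508804321289) [ 0.4911 -0.346   0.1615]
1 x d(mm) [ -2.1   4.7 111.3] w [-0.57 -0.02 -0.1 ]
mid [ 0.4911 -0.341   0.2533]
```

Call:
drive_tool --increments '[{"dx": -0.002, "dy": 0.0055, "dz": 0.005, "wx": -0.6, "wy": 0, "wz": 0.2, "claw": 0.075}, {"dx": 0, "dy": 0, "dz": 0.012, "wx": 0, "wy": 0, "wz": 0, "claw": 0.075}, {"dx": 0, "dy": 0, "dz": 0.015, "wx": 0, "wy": 0, "wz": 0, "claw": 0.075}, {"dx": 0, "dy": 0, "dz": 0.02, "wx": 0, "wy": 0, "wz": 0, "claw": 0.075}, {"dx": 0, "dy": 0, "dz": 0.02, "wx": 0, "wy": 0, "wz": 0, "claw": 0.075}, {"dx": 0, "dy": 0, "dz": 0.02, "wx": 0, "wy": 0, "wz": 0, "claw": 0.075}, {"dx": 0, "dy": 0, "dz": 0.013, "wx": 0, "wy": 0, "wz": 0, "claw": 0.075}, {"dx": 0, "dy": 0, "dz": 0.006, "wx": 0, "wy": 0, "wz": 0, "claw": 0.075}, {"dx": 0, "dy": 0, "dz": 0, "wx": 0, "wy": 0, "wz": 0, "claw": 0.075}, {"dx": 0, "dy": 0, "dz": 0, "wx": 0, "wy": 0, "wz": 0, "claw": 0.075}, {"dx": 0, "dy": 0, "dz": 0, "wx": 0, "wy": 0, "wz": 0, "claw": 0.075}]'

```text
t: 18.25
eef_pos: [0.4886, -0.3471, 0.1429]
tool_rot: [0.001, 0.997, -0.076, 0.001]
contact_force: [0.2, 1.0, -0.0]
gripper_width: 0.877
grasp_force: 0.0
```

Run:
```python
from h import *
plan(down(-8.6),np.array([.4888,-.3452,.142]),1);print(get_obs()['contact_force'],tcp()[1])
im,d=read_camera("wrist");W=wrist(d).reshape(-1,3)
c=np.array([.4885,-.345])
t=W[(np.hypot(*(W[:,:2]-c).T)<.03)&(W[:,2]>.157)&(W[:,2]<.172)]
print("scan top",len(t),cv2.minAreaRect((t[:,:2]*1000).astype(np.float32)),np.median(t,0))
cv2.imwrite("pics/w4.png",im[:,:,::-1])
```

```text
1 x d(mm) [-0.  -1.9  0.9] w [ 0.07 -0.09 -0.06]
mid [ 0.4886 -0.3471  0.1429]
[ 0.1578  0.9622 -0.0017] [ 0.4886 -0.3471  0.1429]
scan top 7095 ((488.56768798828125, -345.47564697265625), (29.707338333129883, 42.11534881591797), 81.2437744140625) [ 0.4931 -0.346   0.1614]
```

View pics/w4.png

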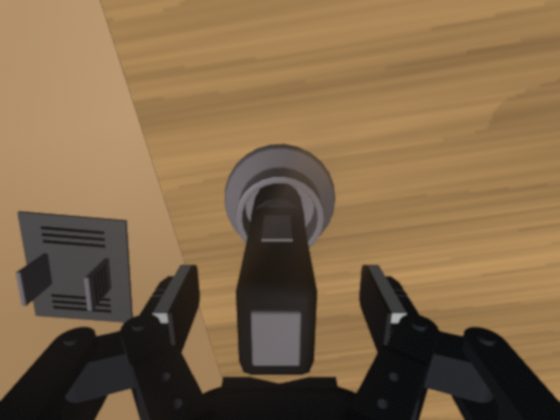

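Call:
drive_tool --increments '[{"dx": 0, "dy": -0.0016, "dz": 0, "wx": 0, "wy": 0, "wz": 0, "claw": 0.06}, {"dx": 0, "dy": 0, "dz": 0, "wx": 0, "wy": 0, "wz": 0, "claw": 0.045}, {"dx": 0, "dy": 0, "dz": 0, "wx": 0, "wy": 0, "wz": 0, "claw": 0.038}, {"dx": 0, "dy": 0, "dz": 0, "wx": 0, "wy": 0, "wz": 0, "claw": 0.034}, {"dx": 0, "dy": 0, "dz": 0, "wx": 0, "wy": 0, "wz": 0, "claw": 0.031}, {"dx": 0, "dy": 0, "dz": 0, "wx": 0, "wy": 0, "wz": 0, "claw": 0.028}, {"dx": 0, "dy": 0, "dz": 0, "wx": 0, "wy": 0, "wz": 0, "claw": 0.022}, {"dx": 0, "dy": 0, "dz": 0, "wx": 0, "wy": 0, "wz": 0, "claw": 0.022}, {"dx": 0, "dy": 0, "dz": 0, "wx": 0, "wy": 0, "wz": 0, "claw": 0.022}]' --newtons 40

```text
t: 19.42
eef_pos: [0.4885, -0.3454, 0.1423]
tool_rot: [0.0, 0.997, -0.076, 0.0]
contact_force: [0.4, -1.0, -0.2]
gripper_width: 0.346
grasp_force: 39.8
```

Run:
```python
from h import *
plan(down(-8.6),np.array([.4888,-.3452,.142]),1);print(get_obs()['contact_force'],tcp()[1])
```

```text
1 x d(mm) [ 0.3 -0.3  0.3] w [ 0.05 -0.04 -0.07]
mid [ 0.4885 -0.3454  0.1423]
[ 0.4046 -0.9851 -0.1912] [ 0.4885 -0.3454  0.1423]
```

Call:
drive_tool --increments '[{"dx": 0, "dy": 0, "dz": -0.005, "wx": 0, "wy": 0, "wz": 0, "claw": 0.022}, {"dx": 0, "dy": 0, "dz": -0.01, "wx": 0, "wy": 0, "wz": 0, "claw": 0.022}, {"dx": 0, "dy": 0, "dz": -0.02, "wx": 0, "wy": 0, "wz": 0, "claw": 0.022}, {"dx": 0, "dy": 0, "dz": -0.025, "wx": 0, "wy": 0, "wz": 0, "claw": 0.022}, {"dx": 0, "dy": 0, "dz": -0.025, "wx": 0, "wy": 0, "wz": 0, "claw": 0.022}, {"dx": 0, "dy": 0, "dz": -0.025, "wx": 0, "wy": 0, "wz": 0, "claw": 0.022}, {"dx": 0, "dy": 0, "dz": -0.015, "wx": 0, "wy": 0, "wz": 0, "claw": 0.022}, {"dx": 0, "dy": 0, "dz": -0.01, "wx": 0, "wy": 0, "wz": 0, "claw": 0.022}, {"dx": 0, "dy": 0, "dz": 0, "wx": 0, "wy": 0, "wz": 0, "claw": 0.022}, {"dx": 0, "dy": 0, "dz": 0, "wx": 0, "wy": 0, "wz": 0, "claw": 0.022}]'

```text
t: 20.68
eef_pos: [0.488, -0.3449, 0.2763]
tool_rot: [-0.0, 0.997, -0.075, -0.001]
contact_force: [0.1, 0.8, -1.6]
gripper_width: 0.349
grasp_force: 39.7
```

```bash
cat > label.py <<'E'
from h import *
def label(n):
    im,d=read_camera(n);c=calibration(n);K=c["intrinsics"]
    Y=c["R"]@LABEL+c["t"];uv=(K@(Y/Y[2]))[:2]
    g=im.min(2).astype(np.uint8);x0,y0=(uv-40).astype(int);s=g[y0:y0+80,x0:x0+80]
    m=(cv2.morphologyEx(s,cv2.MORPH_CLOSE,np.ones((7,7)))>150).astype(np.uint8)
    k,lab,st,ce=cv2.connectedComponentsWithStats(m)
    i=min([j for j in range(1,k) if st[j,4]>40],key=lambda j:np.hypot(*(ce[j]-40)))
    ctr=ce[i]+[x0,y0]
    r=c["R"].T@np.r_[(ctr-K[:2,2])/[K[0,0],K[1,1]],1];o=-c["R"].T@c["t"]
    nn=RL[:,2];X=o+r*((LABEL-o)@nn)/(r@nn)
    W=world(n,d);q=W[y0:y0+80,x0:x0+80][lab==i]
    print(n,uv,ctr,st[i],"label local offset mm",((X-LABEL)@RL)*1000,"depth z off mm",np.nanmedian((q-LABEL)@RL[:,2])*1000)
for n in("top","scene"):
    try: label(n)
    except Exception as e: print(n,e)
R,p=tcp();n=RL[:,2];print(p,get_obs()['grasp_force'])
plan(RT,LABEL+n*.2423,12)
E
python3 label.py
```

```text
top [299.7759 166.2557] [299.9003 165.8754] [ 29  31  25  19 321] label local offset mm [ 0.9025 -0.1016  0.    ] depth z off mm 1.7522682724645706
scene min() iterable argument is empty
[ 0.488  -0.345   0.2763] 39.69577610492706
12 x d(mm) [ -0.4 -30.   -0.9] w [-0.11  2.5   0.43]
mid [ 0.5156 -0.167   0.2807]
```

Call:
drive_tool --increments '[{"dx": 0, "dy": -0.015, "dz": -0.001, "wx": 0, "wy": 1, "wz": 0.2, "claw": 0.022}, {"dx": 0, "dy": -0.03, "dz": -0.001, "wx": -0.1, "wy": 2.5, "wz": 0.4, "claw": 0.022}, {"dx": 0, "dy": -0.03, "dz": -0.001, "wx": -0.1, "wy": 2.5, "wz": 0.4, "claw": 0.022}, {"dx": 0, "dy": -0.03, "dz": -0.001, "wx": -0.1, "wy": 2.5, "wz": 0.4, "claw": 0.022}, {"dx": 0, "dy": -0.03, "dz": -0.001, "wx": -0.1, "wy": 2.5, "wz": 0.4, "claw": 0.022}, {"dx": -0.001, "dy": -0.03, "dz": -0.001, "wx": -0.1, "wy": 2.5, "wz": 0.4, "claw": 0.022}, {"dx": -0.001, "dy": -0.03, "dz": -0.001, "wx": -0.1, "wy": 2.5, "wz": 0.4, "claw": 0.022}, {"dx": -0.001, "dy": -0.03, "dz": -0.001, "wx": -0.1, "wy": 2.5, "wz": 0.5, "claw": 0.022}, {"dx": -0.001, "dy": -0.03, "dz": -0.001, "wx": -0.1, "wy": 2.5, "wz": 0.5, "claw": 0.022}, {"dx": -0.001, "dy": -0.03, "dz": -0.001, "wx": -0.1, "wy": 2.5, "wz": 0.5, "claw": 0.022}, {"dx": 0, "dy": -0.03, "dz": -0.001, "wx": -0.1, "wy": 2.5, "wz": 0.5, "claw": 0.022}, {"dx": 0, "dy": -0.03, "dz": -0.001, "wx": -0.1, "wy": 2.5, "wz": 0.5, "claw": 0.022}, {"dx": 0, "dy": -0.015, "dz": 0, "wx": -0.1, "wy": 1.5, "wz": 0.2, "claw": 0.022}, {"dx": 0, "dy": 0, "dz": 0, "wx": 0, "wy": 0, "wz": 0, "claw": 0.022}, {"dx": 0, "dy": 0, "dz": 0, "wx": 0, "wy": 0, "wz": 0, "claw": 0.022}, {"dx": 0, "dy": 0, "dz": 0, "wx": 0, "wy": 0, "wz": 0, "claw": 0.022}]'

```text
t: 22.78
eef_pos: [0.5498, 0.0085, 0.2866]
tool_rot: [0.03, 0.958, -0.119, 0.257]
contact_force: [0.7, -0.0, -0.4]
gripper_width: 0.347
grasp_force: 39.8
```

```bash
cat >> h.py <<'E'
LABEL=loc(.0065,.0018,-.0185)
E
cat > scan.py <<'E'
from h import *
n=RL[:,2];o=get_obs();print(tcp()[1],o['q'],o['grasp_force'])
plan(RT,LABEL+n*.1823,1)
im,d=read_camera("wrist");R,p=tcp();W=wrist(d);T=R.inv().apply((W-p).reshape(-1,3)).reshape(W.shape)
cv2.imwrite("pics/w5.png",im[:,:,::-1])
# scanner nose seen by wrist camera: points ahead of TCP near the axis
m=(np.abs(T[...,1])<.03)&(T[...,0]>-.03)&(T[...,0]<.03)
for a,b in((.03,.05),(.05,.07),(.09,.11),(.11,.13),(.125,.14)):
    q=T[m&(T[...,2]>a)&(T[...,2]<b)];print(a,len(q),np.percentile(q,[2,50,98],0).tolist() if len(q) else'')
E
python3 scan.py; python3 label.py
```

```text
[0.5498 0.0085 0.2866] [ 0.21    0.0679 -0.4868  2.1418  0.5617  0.5406 -2.5149] 39.77494239807129
1 x d(mm) [-0.7 -1.3 61.4] w [-0.09 -0.02 -0.29]
mid [0.5498 0.0085 0.2866]
0.03 762 [[0.01642054419583915, -0.014317110867391599, 0.030403734482774957], [0.020488474661852923, -0.00021517208394837033, 0.03869586240630173], [0.02184488885689606, 0.01374333217515245, 0.049372786385558885]]
0.05 412 [[0.016172257128607346, -0.014364218416481505, 0.050607676054270925], [0.02010541471508613, -0.00017186988074815166, 0.05674189914022379], [0.020652936989932417, 0.013585337904012071, 0.06352291118017774]]
0.09 413 [[0.005628442208789319, -0.01733068028894881, 0.09021767770976244], [0.01614443856211632, -7.950858495251657e-05, 0.09903712770459829], [0.01822874493929382, 0.017265594548425203, 0.10944751671958576]]
0.11 322 [[0.005935768189821837, -0.017168906041003136, 0.11056944775047406], [0.016010883503950777, -3.765555566511177e-05, 0.11941494458306881], [0.018139606404448814, 0.01695664305046053, 0.1296668386055671]]
0.125 86 [[0.006112158544530251, -0.01740858305889234, 0.1252956300114571], [0.01604053642773102, -3.337214377761964e-05, 0.127994779091963], [0.018161902749882188, 0.016513535897850574, 0.13101924790666988]]
top [299.7689 166.1422] [300.1327 165.537 ] [ 29  31  25  19 324] label local offset mm [ 1.514  -0.5214  0.    ] depth z off mm 0.805660055165876
scene min() iterable argument is empty
[0.5499 0.0089 0.2866] 39.77487623691559
12 x d(mm) [-0.1 -0.1  0.1] w [-0.01 -0.   -0.02]
mid [0.5501 0.0094 0.2859]
```

View pics/w5.png

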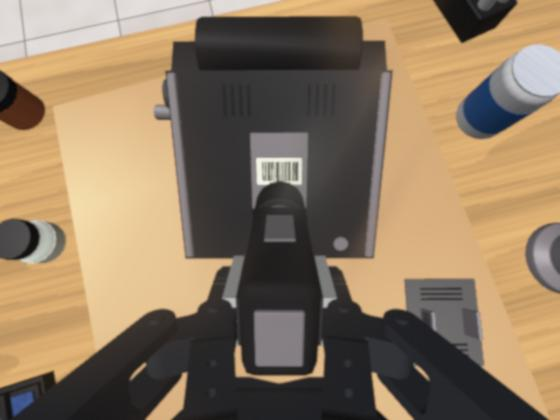

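Call:
drive_tool --increments '[{"dx": 0, "dy": -0.001, "dz": 0.006, "wx": 0, "wy": 0, "wz": -0.2, "claw": 0.022}, {"dx": 0.0005, "dy": -0.0005, "dz": 0.01, "wx": -0.1, "wy": 0, "wz": 0, "claw": 0.022}, {"dx": 0, "dy": 0, "dz": 0.012, "wx": 0, "wy": 0, "wz": 0, "claw": 0.022}, {"dx": 0, "dy": 0, "dz": 0.012, "wx": 0, "wy": 0, "wz": 0, "claw": 0.022}, {"dx": 0, "dy": 0, "dz": 0.01, "wx": 0, "wy": 0, "wz": 0, "claw": 0.022}, {"dx": 0, "dy": 0, "dz": 0.007, "wx": 0, "wy": 0, "wz": 0, "claw": 0.022}, {"dx": 0, "dy": 0, "dz": 0.004, "wx": 0, "wy": 0, "wz": 0, "claw": 0.022}, {"dx": 0, "dy": 0, "dz": 0, "wx": 0, "wy": 0, "wz": 0, "claw": 0.022}, {"dx": 0, "dy": 0, "dz": 0, "wx": 0, "wy": 0, "wz": 0, "claw": 0.022}, {"dx": 0, "dy": 0, "dz": 0, "wx": 0, "wy": 0, "wz": 0, "claw": 0.022}, {"dx": 0, "dy": 0, "dz": 0, "wx": 0, "wy": 0, "wz": 0, "claw": 0.022}]'

```text
t: 24.3
eef_pos: [0.5804, 0.0036, 0.2343]
tool_rot: [0.031, 0.959, -0.117, 0.257]
contact_force: [0.3, -0.1, -1.5]
gripper_width: 0.346
grasp_force: 39.8
```

```bash
python3 scan.py; python3 label.py
python3 - <<'E'
from h import *
R,p=tcp();L=R.inv().apply(LABEL-p);print("label in tool",L)
im=cv2.imread("pics/w5.png");M=np.linalg.inv(calibration("wrist")["mount"]);K=calibration("wrist")["intrinsics"]
c=M@np.r_[L,1];print("px of label centre",(K@(c[:3]/c[2]))[:2])
E
```

```text
[0.5804 0.0036 0.2343] [ 0.161   0.194  -0.4366  2.1434  0.7769  0.4649 -2.7054] 39.82072412967682
1 x d(mm) [-1.2  1.2  0.7] w [-0.04 -0.06 -0.01]
mid [0.5804 0.0036 0.2343]
0.03 756 [[0.016426745628861004, -0.01415602895050663, 0.030489512613764154], [0.020481536292273977, -0.00020754161842415796, 0.0387754508633778], [0.02175788138663973, 0.013560679934914457, 0.0489085199525497]]
0.05 416 [[0.016255125748360983, -0.014247057549178422, 0.050502010115032026], [0.020073049219290304, -0.00017335094594538714, 0.05674721328687916], [0.0205937527020932, 0.013688625087392112, 0.06361775709935456]]
0.09 415 [[0.005885794687414621, -0.01727981354687163, 0.09013350190945517], [0.016107354572880515, -9.551263397447604e-05, 0.09909593635567726], [0.01826769784320132, 0.017147653376352764, 0.1096724301577509]]
0.11 317 [[0.006094189265764151, -0.017142464639045868, 0.11046022976863104], [0.016101224960724043, -3.65763274561313e-05, 0.11964302718017056], [0.018191433680544038, 0.016883014271837457, 0.12955641109895527]]
0.125 85 [[0.0060442417921538465, -0.01668602910267008, 0.12520459886570373], [0.016115003754158246, -3.1118936420716525e-05, 0.12802301988382458], [0.018172208311300342, 0.017092797383650823, 0.13130260404914174]]
top [299.7689 166.1422] [302.7308 163.9167] [ 30  31  24  19 156] label local offset mm [ 6.339  -5.4302  0.    ] depth z off mm 0.7276124988836352
scene min() iterable argument is empty
[0.5804 0.0036 0.2342] 39.82056498527527
12 x d(mm) [-0.1  0.1 -5. ] w [-0. -0. -0.]
mid [0.5653 0.0067 0.2596]
label in tool [-0.0013  0.0014  0.1829]
px of label centre [281.3395 185.8936]
```

Call:
drive_tool --increments '[{"dx": 0, "dy": 0.0012, "dz": 0.0005, "wx": 0, "wy": 0, "wz": 0, "claw": 0.022}, {"dx": 0, "dy": 0, "dz": 0, "wx": 0, "wy": 0, "wz": 0, "claw": 0.022}, {"dx": 0, "dy": 0, "dz": 0, "wx": 0, "wy": 0, "wz": 0, "claw": 0.022}, {"dx": 0, "dy": 0, "dz": 0, "wx": 0, "wy": 0, "wz": 0, "claw": 0.022}, {"dx": 0, "dy": 0, "dz": 0, "wx": 0, "wy": 0, "wz": 0, "claw": 0.022}, {"dx": 0, "dy": 0, "dz": 0, "wx": 0, "wy": 0, "wz": 0, "claw": 0.022}, {"dx": 0, "dy": 0, "dz": 0, "wx": 0, "wy": 0, "wz": 0, "claw": 0.022}, {"dx": 0, "dy": 0, "dz": 0, "wx": 0, "wy": 0, "wz": 0, "claw": 0.022}, {"dx": 0, "dy": 0, "dz": 0, "wx": 0, "wy": 0, "wz": 0, "claw": 0.022}, {"dx": 0, "dy": 0, "dz": 0, "wx": 0, "wy": 0, "wz": 0, "claw": 0.022}, {"dx": 0, "dy": 0, "dz": 0, "wx": 0, "wy": 0, "wz": 0, "claw": 0.022}, {"dx": 0, "dy": 0, "dz": 0, "wx": 0, "wy": 0, "wz": 0, "claw": 0.022}, {"dx": 0, "dy": 0, "dz": 0, "wx": 0, "wy": 0, "wz": 0, "claw": 0.022}, {"dx": 0, "dy": 0, "dz": 0, "wx": 0, "wy": 0, "wz": 0, "claw": 0.022}, {"dx": 0, "dy": 0, "dz": 0, "wx": 0, "wy": 0, "wz": 0, "claw": 0.022}, {"dx": 0, "dy": 0, "dz": 0, "wx": 0, "wy": 0, "wz": 0, "claw": 0.022}, {"dx": 0, "dy": 0, "dz": 0, "wx": 0, "wy": 0, "wz": 0, "claw": 0.022}, {"dx": 0, "dy": 0, "dz": 0, "wx": 0, "wy": 0, "wz": 0, "claw": 0.022}, {"dx": 0, "dy": 0, "dz": 0, "wx": 0, "wy": 0, "wz": 0, "claw": 0.022}, {"dx": 0, "dy": 0, "dz": 0, "wx": 0, "wy": 0, "wz": 0, "claw": 0.022}]'

```text
t: 26.95
eef_pos: [0.5803, 0.0024, 0.2336]
tool_rot: [0.031, 0.959, -0.117, 0.257]
contact_force: [0.0, 1.3, -1.2]
gripper_width: 0.348
grasp_force: 39.8
```

Call:
drive_tool --increments '[{"dx": 0, "dy": 0, "dz": 0, "wx": 0, "wy": 0, "wz": 0, "claw": 0.022}, {"dx": 0, "dy": 0, "dz": 0, "wx": 0, "wy": 0, "wz": 0, "claw": 0.022}, {"dx": 0, "dy": 0, "dz": 0, "wx": 0, "wy": 0, "wz": 0, "claw": 0.022}, {"dx": 0, "dy": 0, "dz": 0, "wx": 0, "wy": 0, "wz": 0, "claw": 0.022}, {"dx": 0, "dy": 0, "dz": 0, "wx": 0, "wy": 0, "wz": 0, "claw": 0.022}, {"dx": 0, "dy": 0, "dz": 0, "wx": 0, "wy": 0, "wz": 0, "claw": 0.022}]'

```text
t: 27.7
eef_pos: [0.5803, 0.0024, 0.2336]
tool_rot: [0.031, 0.959, -0.117, 0.257]
contact_force: [0.8, 0.2, -1.4]
gripper_width: 0.343
grasp_force: 39.8
```

Run:
```python
from h import *
R,p=tcp();print(get_obs()['t'],"label in tool",R.inv().apply(LABEL-p));plan(RT,LABEL+RL[:,2]*.1823,1)
n=RL[:,2]; a=LABEL+n*.2423
S=np.array([.4888,-.3452,.276])
plan(down(-8.6),S,12,RT,a)
```

```text
27.7 label in tool [-0.0012  0.0002  0.1823]
1 x d(mm) [-1.1  0.  -0. ] w [-0.04 -0.04 -0.01]
mid [0.5803 0.0024 0.2336]
12 x d(mm) [ 0.6 30.   1.1] w [ 0.12 -2.5  -0.43]
mid [ 0.5161 -0.1671  0.2811]
```

Call:
drive_tool --increments '[{"dx": 0, "dy": 0, "dz": -0.006, "wx": 0, "wy": 0, "wz": 0, "claw": 0.022}, {"dx": 0, "dy": 0, "dz": -0.018, "wx": 0, "wy": 0, "wz": 0, "claw": 0.022}, {"dx": 0, "dy": 0, "dz": -0.02, "wx": 0, "wy": 0, "wz": 0, "claw": 0.022}, {"dx": 0, "dy": 0.005, "dz": -0.016, "wx": 0, "wy": 0, "wz": 0, "claw": 0.022}, {"dx": 0, "dy": 0.025, "dz": 0.001, "wx": 0, "wy": -2, "wz": -0.2, "claw": 0.022}, {"dx": 0.001, "dy": 0.03, "dz": 0.001, "wx": 0.1, "wy": -2.5, "wz": -0.4, "claw": 0.022}, {"dx": 0.001, "dy": 0.03, "dz": 0.001, "wx": 0.1, "wy": -2.5, "wz": -0.4, "claw": 0.022}, {"dx": 0.001, "dy": 0.03, "dz": 0.001, "wx": 0.1, "wy": -2.5, "wz": -0.4, "claw": 0.022}, {"dx": 0.001, "dy": 0.03, "dz": 0.001, "wx": 0.1, "wy": -2.5, "wz": -0.4, "claw": 0.022}, {"dx": 0.001, "dy": 0.03, "dz": 0.001, "wx": 0.1, "wy": -2.5, "wz": -0.4, "claw": 0.022}, {"dx": 0.001, "dy": 0.03, "dz": 0.001, "wx": 0.1, "wy": -2.5, "wz": -0.4, "claw": 0.022}, {"dx": 0, "dy": 0.03, "dz": 0.001, "wx": 0.1, "wy": -2.5, "wz": -0.5, "claw": 0.022}, {"dx": 0, "dy": 0.03, "dz": 0.001, "wx": 0.1, "wy": -2.5, "wz": -0.5, "claw": 0.022}, {"dx": 0, "dy": 0.03, "dz": 0.001, "wx": 0.1, "wy": -2.5, "wz": -0.5, "claw": 0.022}, {"dx": 0, "dy": 0.03, "dz": 0.001, "wx": 0.1, "wy": -2.5, "wz": -0.5, "claw": 0.022}, {"dx": 0, "dy": 0.03, "dz": 0.001, "wx": 0.1, "wy": -2.5, "wz": -0.5, "claw": 0.022}, {"dx": 0, "dy": 0, "dz": 0, "wx": 0, "wy": 0, "wz": 0, "claw": 0.022}, {"dx": 0, "dy": 0, "dz": 0, "wx": 0, "wy": 0, "wz": 0, "claw": 0.022}, {"dx": 0, "dy": 0, "dz": 0, "wx": 0, "wy": 0, "wz": 0, "claw": 0.022}, {"dx": 0, "dy": 0, "dz": 0, "wx": 0, "wy": 0, "wz": 0, "claw": 0.022}]'

```text
t: 30.2
eef_pos: [0.4865, -0.3438, 0.2782]
tool_rot: [0.002, 0.997, -0.076, 0.005]
contact_force: [0.7, 2.0, -1.2]
gripper_width: 0.347
grasp_force: 40.0
```

```bash
cat > st.py <<'E'
from h import *
import sys
print(get_obs()['t'],tcp()[1],get_obs()['contact_force']);plan(down(-8.6),np.array([.4888,-.3452,float(sys.argv[1])]),1)
E
python3 st.py .276
python3 - <<'E'
from h import *
P=np.vstack([world(n,read_camera(n)[1]).reshape(-1,3) for n in("top","scene")])
c=np.array([.489,-.3445]);r=P[(np.hypot(*(P[:,:2]-c).T)<.06)&(P[:,2]>.041)&(P[:,2]<.054)];print("rim",len(r),np.percentile(r,[1,99],0), cv2.minEnclosingCircle((r[:,:2]*1000).astype(np.float32)))
W=wrist(read_camera("wrist")[1]).reshape(-1,3);r=W[(np.hypot(*(W[:,:2]-c).T)<.06)&(W[:,2]>.041)&(W[:,2]<.054)];print("rim",len(r),np.percentile(r,[1,99],0) if len(r) else '', cv2.minEnclosingCircle((r[:,:2]*1000).astype(np.float32)) if len(r) else '')
E
```

```text
30.2 [ 0.4865 -0.3438  0.2782] [ 0.7146  1.959  -1.2428]
1 x d(mm) [2.5 1.  2.2] w [ 0.14 -0.54 -0.07]
mid [ 0.4865 -0.3438  0.2782]
rim 388 [[ 0.459  -0.3751  0.0413]
 [ 0.5196 -0.3163  0.0514]] ((488.8373718261719, -345.3106689453125), 32.13129425048828)
rim 608 [[ 0.4667 -0.3772  0.0414]
 [ 0.5195 -0.3177  0.0488]] ((489.0663757324219, -347.3680725097656), 30.849227905273438)
```

Call:
drive_tool --increments '[{"dx": 0.0025, "dy": 0.001, "dz": 0.005, "wx": 0.1, "wy": -0.5, "wz": 0, "claw": 0.022}, {"dx": 0, "dy": 0, "dz": 0.015, "wx": 0, "wy": 0, "wz": 0, "claw": 0.022}, {"dx": 0, "dy": 0, "dz": 0.02, "wx": 0, "wy": 0, "wz": 0, "claw": 0.022}, {"dx": 0, "dy": 0, "dz": 0.02, "wx": 0, "wy": 0, "wz": 0, "claw": 0.022}, {"dx": 0, "dy": 0, "dz": 0.015, "wx": 0, "wy": 0, "wz": 0, "claw": 0.022}, {"dx": 0, "dy": 0, "dz": 0.005, "wx": 0, "wy": 0, "wz": 0, "claw": 0.022}, {"dx": 0, "dy": 0, "dz": 0, "wx": 0, "wy": 0, "wz": 0, "claw": 0.022}, {"dx": 0, "dy": 0, "dz": 0, "wx": 0, "wy": 0, "wz": 0, "claw": 0.022}, {"dx": 0, "dy": 0, "dz": 0, "wx": 0, "wy": 0, "wz": 0, "claw": 0.022}]'

```text
t: 31.48
eef_pos: [0.4891, -0.3463, 0.1987]
tool_rot: [0.001, 0.997, -0.076, 0.001]
contact_force: [0.8, 0.1, -1.9]
gripper_width: 0.345
grasp_force: 40.0
```

```bash
python3 st.py .1423
```

```text
31.475 [ 0.4891 -0.3463  0.1987] [ 0.8208  0.0512 -1.8925]
1 x d(mm) [-0.5 -1.1 56.4] w [ 0.07 -0.08 -0.15]
mid [ 0.4891 -0.3463  0.1987]
```

Call:
drive_tool --increments '[{"dx": 0, "dy": -0.001, "dz": 0.005, "wx": 0, "wy": 0, "wz": 0, "claw": 0.022}, {"dx": 0, "dy": 0, "dz": 0.01, "wx": 0, "wy": 0, "wz": 0, "claw": 0.022}, {"dx": 0, "dy": 0, "dz": 0.01, "wx": 0, "wy": 0, "wz": 0, "claw": 0.022}, {"dx": 0, "dy": 0, "dz": 0.01, "wx": 0, "wy": 0, "wz": 0, "claw": 0.022}, {"dx": 0, "dy": 0, "dz": 0.01, "wx": 0, "wy": 0, "wz": 0, "claw": 0.022}, {"dx": 0, "dy": 0, "dz": 0.005, "wx": 0, "wy": 0, "wz": 0, "claw": 0.022}, {"dx": 0, "dy": 0, "dz": 0.003, "wx": 0, "wy": 0, "wz": 0, "claw": 0.022}, {"dx": 0, "dy": 0, "dz": 0.001, "wx": 0, "wy": 0, "wz": 0, "claw": 0.022}, {"dx": 0, "dy": 0, "dz": 0.001, "wx": 0, "wy": 0, "wz": 0, "claw": 0.022}, {"dx": 0, "dy": 0, "dz": 0, "wx": 0, "wy": 0, "wz": 0, "claw": 0.022}, {"dx": 0, "dy": 0, "dz": 0, "wx": 0, "wy": 0, "wz": 0, "claw": 0.022}]'

```text
t: 32.85
eef_pos: [0.4889, -0.3452, 0.1431]
tool_rot: [0.0, 0.997, -0.076, 0.0]
contact_force: [0.3, 0.2, -2.4]
gripper_width: 0.345
grasp_force: 40.0
```

```bash
python3 st.py .1423
```

```text
32.85 [ 0.4889 -0.3452  0.1431] [ 0.3449  0.2004 -2.4036]
1 x d(mm) [-0.1  0.   0.8] w [ 0.05 -0.03 -0.15]
mid [ 0.4889 -0.3452  0.1431]
```

Call:
drive_tool --increments '[{"dx": 0, "dy": 0, "dz": 0.0005, "wx": 0, "wy": 0, "wz": 0, "claw": 0.022}, {"dx": 0, "dy": 0, "dz": 0.0005, "wx": 0, "wy": 0, "wz": 0, "claw": 0.022}, {"dx": 0, "dy": 0, "dz": 0, "wx": 0, "wy": 0, "wz": 0, "claw": 0.022}, {"dx": 0, "dy": 0, "dz": 0, "wx": 0, "wy": 0, "wz": 0, "claw": 0.022}]'

```text
t: 33.35
eef_pos: [0.489, -0.3452, 0.1423]
tool_rot: [0.0, 0.997, -0.076, 0.0]
contact_force: [-1.1, -0.3, 3.7]
gripper_width: 0.346
grasp_force: 40.5
```

Call:
drive_tool --increments '[{"dx": 0, "dy": 0, "dz": 0, "wx": 0, "wy": 0, "wz": 0, "claw": 0.03}, {"dx": 0, "dy": 0, "dz": 0, "wx": 0, "wy": 0, "wz": 0, "claw": 0.034}, {"dx": 0, "dy": 0, "dz": 0, "wx": 0, "wy": 0, "wz": 0, "claw": 0.045}, {"dx": 0, "dy": 0, "dz": 0, "wx": 0, "wy": 0, "wz": 0, "claw": 0.06}, {"dx": 0, "dy": 0, "dz": 0, "wx": 0, "wy": 0, "wz": 0, "claw": 0.075}, {"dx": 0, "dy": 0, "dz": 0, "wx": 0, "wy": 0, "wz": 0, "claw": 0.075}, {"dx": 0, "dy": 0, "dz": -0.01, "wx": 0, "wy": 0, "wz": 0, "claw": 0.075}, {"dx": 0, "dy": 0, "dz": -0.02, "wx": 0, "wy": 0, "wz": 0, "claw": 0.075}, {"dx": 0, "dy": 0, "dz": -0.03, "wx": 0, "wy": 0, "wz": 0, "claw": 0.075}, {"dx": 0, "dy": 0, "dz": -0.03, "wx": 0, "wy": 0, "wz": 0, "claw": 0.075}, {"dx": 0, "dy": 0, "dz": -0.03, "wx": 0, "wy": 0, "wz": 0, "claw": 0.075}, {"dx": 0, "dy": 0, "dz": -0.02, "wx": 0, "wy": 0, "wz": 0, "claw": 0.075}, {"dx": 0, "dy": 0, "dz": 0, "wx": 0, "wy": 0, "wz": 0, "claw": 0.075}, {"dx": 0, "dy": 0, "dz": 0, "wx": 0, "wy": 0, "wz": 0, "claw": 0.075}]'

```text
t: 35.1
eef_pos: [0.4884, -0.3448, 0.2813]
tool_rot: [0.0, 0.997, -0.076, -0.0]
contact_force: [0.8, 0.0, -0.7]
gripper_width: 0.882
grasp_force: 0.0
```

Run:
```python
from h import *
im,d=read_camera("wrist");W=wrist(d).reshape(-1,3);im2,_=read_camera("scene");cv2.imwrite("pics/end.png",cv2.resize(np.hstack([im,im2])[:,:,::-1],(800,300)))
c=np.array([.4885,-.345])
t=W[(np.hypot(*(W[:,:2]-c).T)<.04)&(W[:,2]>.157)&(W[:,2]<.172)]
print("scan top",len(t),cv2.minAreaRect((t[:,:2]*1000).astype(np.float32)),np.median(t,0),get_obs()['contact_force'])
```

```text
scan top 1860 ((489.2344665527344, -344.9939880371094), (29.40464973449707, 40.81977844238281), 82.37571716308594) [ 0.491  -0.3455  0.1611] [-0.3414  0.6665  0.1967]
```

View pics/end.png

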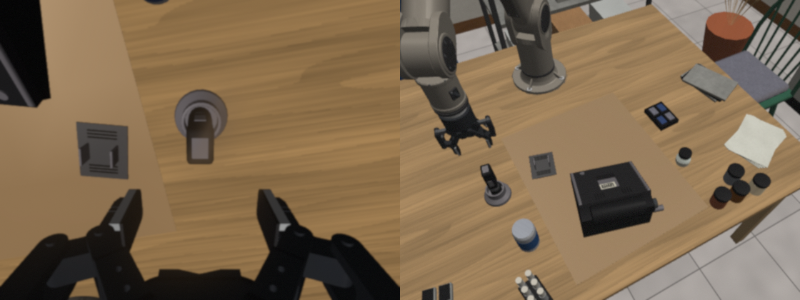

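The scanner stands upright in its stand at about (490,190), the cover lies tabs up on the mat at (542,165), and the bystanders have not moved. The gripper is clear of everything.

```bash
python3 -c "
from station import *
print(hand_in())"
```

```text
the job is handed in; nothing more can be done
None
```

The job is handed in: the cover is off and lying tabs up on the table, the scanner was held still about 5 cm from the label for roughly 3 s, and it is back nose-down in its stand, all in about 35 s of robot time; the judge's result was not shown.

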